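Put the bedside flask back together

TASK

The washed flask parts are lying about the bedside stool: put them back on the flask in this order, each set fully down and level, in the same face-down position it lies in now: the open collar over the pouring neck and down on the flask's shoulder, the tea strainer over the neck on top of the collar, the twist cap over the strainer, and last the blue cup, mouth down, over the cap so that its rim stands on the cap's flange. Let go of everything, and leave the glass tumbler and the yellow canister standing where they are.

Things in the scene. Friction and masses are not known exactly. Their poses are not given: they have to be found in the camera images.
- flask: Squat silver aluminium flask, 84 mm across, upright in a round wooden holder (104 mm across, 24 mm high); fixed. Origin: centre of the holder's underside on the stool top, z up. Flat shoulder (80 mm across) 110 mm above the origin; from its centre a steel pouring neck, 20 mm in diameter, rises another 46 mm (tip at 156 mm, last 6 mm tapering to 13 mm).
- collar: Grey plastic collar, loose, about 50 g, lying flange down: flange 74 mm across, 6 mm thick; hub above it 42 mm in diameter, total height 26 mm; 28 mm hole right through. Pick it by the hub. Origin: centre of its underside, z up along its axis. Seated, its underside lies on the flask's shoulder, 110 mm above the flask's origin.
- strainer: Small steel tea strainer like a hat, about 50 g, lying flange (open side) down: flange 60 mm across, 5 mm thick; hub 34 mm in diameter, total height 26 mm; closed bevelled top with small dark holes; bore from below 27 mm wide, 22 mm deep. Pick it by the hub. Origin: centre of its underside, z up. Seated, its underside is on the collar's top, 136 mm above the flask's origin.
- cap: Black plastic twist cap (pushed on, no turning), about 60 g, lying flange (open side) down: flange 80 mm across, 6 mm thick; ribbed hub 50 mm in diameter, total height 32 mm; silver disc on top; bore from below 42 mm wide, 25 mm deep. Pick it by the hub. Origin: centre of its underside, z up. Seated, its underside is on the strainer's flange, 141 mm above the flask's origin.
- cup: Blue plastic cup, about 70 g, standing mouth down, 75 mm high: rim (below) 72 mm across, 66 mm inside, narrowing to 58 mm at the foot on top. Handle out to 58 mm from the axis along its +y, 10 to 47 mm above the rim; the 25 mm below the foot are clear all round. Origin: centre of the rim plane, z up to the foot. Seated, the rim is on the cap's flange, 147 mm above the flask's origin.
- tumbler: Clear glass tumbler standing open side up, 95 mm high, 70 mm across at the rim; loose, about 240 g, not part of the flask: leave it standing where it is. Origin: centre of its underside, z up.
- canister: Closed yellow plastic canister with a steel clip latch on its side, 94 mm high, 82 mm across; loose, about 350 g, not part of the flask: leave it standing where it is. Origin: centre of its underside, z up.
Not all that is in view belongs to the job. What is meant by the cup is not orange, and is the larger of those in its own colour. Leave any orange or purple look-alike of the cap alone.

How it is judged:
On the way, in this order (a step that is already met when the one before it is completed fails the run):
1. the collar is down on the flask's shoulder, over the neck (z of collar in the frame of flask between 0.106 and 0.114 m and horizontal distance between collar and flask below 0.007 m and angle between collar's own z axis and vertical below 0.08 rad), for 0.2 s.
2. the strainer is down on the collar, over the neck (z of strainer in the frame of flask between 0.132 and 0.14 m and horizontal distance between strainer and flask below 0.007 m and angle between strainer's own z axis and vertical below 0.08 rad), for 0.2 s.
3. the cap is down on the strainer's flange (z of cap in the frame of flask between 0.137 and 0.145 m and horizontal distance between cap and strainer below 0.007 m and angle between cap's own z axis and vertical below 0.08 rad), for 0.2 s.
4. the cup is mouth down over the cap, rim on the cap's flange (z of cup in the frame of flask between 0.143 and 0.151 m and horizontal distance between cup and cap below 0.0105 m and angle between cup's own z axis and vertical below 0.08 rad), for 0.2 s.
At the end, for the whole second after the job is handed in: Collar, strainer, cap and cup stacked on the flask in that order: heights within 4 mm of seated, level (0.08 rad); collar and strainer within 7 mm of the neck axis, cap 7 mm of the strainer, cup 10.5 mm of the cap; all at rest; tumbler and canister upright (0.2 rad), moved under 30 mm (all of step 1 and all of step 2 and all of step 3 and all of step 4 and linear speed of each of collar, strainer, cap, cup below 0.02 m/s and angular speed of each of collar, strainer, cap, cup below 0.3 rad/s and distance of each of tumbler, canister from where it was at the start of the episode below 0.03 m and angle between each of tumbler, canister's own z axis and vertical below 0.2 rad); the robot touches nothing.
It fails at once if the tumbler is knocked over or pushed more than 30 mm (distance of tumbler from where it was at the start of the episode above 0.03 m or angle between tumbler's own z axis and vertical above 0.5 rad).
It fails at once if the canister is knocked over or pushed more than 30 mm (distance of canister from where it was at the start of the episode above 0.03 m or angle between canister's own z axis and vertical above 0.5 rad).
It also fails if it takes over 115 s, if anything falls off the work surface, if the arm or the gripper's body presses on something with over 40 N, if the wrist force passes 120 N, or if a joint passes its speed limit or range.

ROBOT

A 7-joint arm with a two-finger parallel gripper is mounted at the origin on the work surface. World frame = base frame: x ahead of the robot, y to its left, z up, the work surface at z = 0. Lengths are in m, angles in rad, forces in N, time in s.
With the tool pointing down it reaches from about 0.4 to 0.85 m from the base axis. Payload 10.4 kg.
Tool frame: the origin (TCP) lies at the very end of the fingers, on their centre line; the grasp point (between the pads) lies 19 mm behind it; z points along the fingers, y is the direction in which the jaws open and shut (so a half turn about z gives the same grasp; the last joint's range is limited). The gripper opens to 87 mm and grips with 3 to 60 N. Pads are 19 mm wide; open, the fingers measure 117 mm over their backs; the gripper's body (75 mm by 190 mm) begins 51 mm behind the grasp point.
Start: joints at [-1.274, 0.332, -0.065, 1.46, 0.022, 1.35, -0.088], TCP at [0.196, 0.593, 0.191] pointing down, gripper open.
Joint ranges: [-2.6, 2.6], [-0.5, 2.12], [-1.47, 1.34], [0.16, 2.42], [-1.27, 4.41], [0.06, 2.06], [-2.6, 2.6]. Speed limits (rad/s): [2.22, 2.22, 2.79, 2.79, 3.14, 3.14, 3.14].

INTERFACE

Orientations are given as a unit quaternion [x, y, z, w].
In Python, from bench import r gives the robot as it stands.
- The arm moves only by the tool move_arm, never from a script. Its argument "deltas" is a list of rows, each a list of 5 numbers: the gripper's target within -1 to 1 (fully open at 1, half-way at 0, shut at -1), then the shift along the tool's x, y, z as a fraction of full scale, then the turn about the tool's z as a fraction of full scale. A call has 1 to 12 rows; each row shifts and turns the commanded pose from where the row before left it, along the tool's axes as they then stand; what a row does not reach is not made up. Full scale, the value 1, is 2.5 cm for a shift and 90 degrees for a turn. A row lasts 1/12 s, in which the tool goes at most 41.7 mm and 7.16 degrees, less where a joint would pass 70% of its speed; a pose out of reach is approached as far as the arm can. A call with a number of a shift or a turn outside -1 to 1 is refused whole. A call with a gripper value outside its range is refused whole. The fingers move at their own pace and stop on an object; "squeeze" is the grip in N (left out, the last holds). Time passes only in rows, so rows that do not move let the fingers close. It gives the time, the measured TCP pose, the force and the opening at its end, in the units of the state.
- r.read_state(): the state, without advancing time (a new reading comes with each control period).
- r.camera(name): name is "scene" or "top" or "wrist"; returns the picture (480x640x3 uint8, red, green, blue); there is no depth.
- r.camera_info(name): a dict with "K" (3x3 intrinsics, pixels), "R" (3x3) and "t" (3): a world point X has camera coordinates R X + t; the wrist camera has in their place "hand_eye" (4x4, takes a point from camera to tool coordinates, whose origin is the TCP and whose axes are the flange's). Camera axes: x right, y down, z forward; pixel columns grow to the right and rows downward; lengths in m; the calibration is good to about 2 mm. A picture is of the moment at which its call begins: read the wrist's pose just before it. camera_info takes no time and is no camera call.
- r.close_job(): hands the job in, once; it reports no verdict.
Trained networks look in the newest picture that a camera, given by its name, has taken for a name from the list of things; names that differ only in an ending like _2 or _b are one class to them, and where a whole thing is asked for, a point or a joint stands for the part that bears it (a point fixed in the world has none). Each returns a list of dicts, best first, with "confidence" (0 to 1); they miss things now and then, are a little off and sometimes report something else, mostly with a low value. They report only what shows in the picture. A call takes as long as a camera call. They do not tell look-alikes from the thing itself.
- r.boxes_of(camera, label): "position" ([x, y, z] in m, in the coordinates of the camera as it stood for that picture, good to about 4 mm: the middle of the surface that is visible of it).
- r.tip_of(camera, label): "position" ([x, y, z] in m, in the coordinates of the camera as it stood for that picture, good to about 4 mm: a listed point, or the origin of a listed thing).
The state is a dict: "time": time; "joint_positions": joint angles; "joint_vel": joint speeds; "joint_torque": joint torques, N m; "ee_pos": TCP position; "eef_rot": TCP orientation; "ft_force": force on the tool from outside, world axes, zero at the start; "torque": the same for the moment, N m; "width": finger opening in m.
Only numpy, scipy, OpenCV 4.12 (cv2) and the standard library are available. Lean on these libraries where they do the work, as an engineer would, in place of code of your own. Each camera call takes 0.05 s, during which the arm holds its last target.

## Working session

There is one attempt and no reset: what is moved stays moved. The work goes in short steps, Python scripts to look and compute and a tool call to move; the robot and the scene stay as the last step left them, time stands still between calls to the robot, and variables do not carry over. Pictures are saved under pics/ and viewed, and the job is handed in when it is done.

Besides the shell and the picture viewer there is one more tool, called after "Request:" in YAML: its name, and indented under it one key for each argument. move_arm: Moves the arm, as the interface text tells. Shift numbers are shares of 2.5 cm and turn numbers shares of 90 degrees, none past 1 either way. Its arguments: {"type":"object","properties":{"deltas":{"type":"array","items":{"type":"array","items":{"type":"number"}}},"squeeze":{"type":"number"}},"required":["deltas"]}

```bash
mkdir -p pics; ls; python3 - <<'E'
from bench import r
import cv2
for c in ("scene","top"):
    cv2.imwrite(f"pics/{c}0.png",r.camera(c)[:,:,::-1])
    i=r.camera_info(c);print(c,i)
print(r.camera_info("wrist"))
print(r.read_state())
E
```

```text
pics
scene {'K': array([[436.78180704,   0.        , 324.12785025],
       [  0.        , 436.78180704, 237.25591815],
       [  0.        ,   0.        ,   1.        ]]), 'R': array([[ 0.56876925,  0.8224455 , -0.00921587],
       [ 0.71578577, -0.50046504, -0.48701691],
       [-0.40515709,  0.27040365, -0.87334392]]), 't': array([-0.28682516, -0.32862684,  1.02830322])}
top {'K': array([[459.0137519 ,   0.        , 320.77000259],
       [  0.        , 459.0137519 , 241.0803388 ],
       [  0.        ,   0.        ,   1.        ]]), 'R': array([[-0.13391432, -0.99098266, -0.00450743],
       [-0.96302495,  0.13120658, -0.23530358],
       [ 0.23377318, -0.02716975, -0.97191147]]), 't': array([0.04384147, 0.4886145 , 0.74178283])}
{'K': array([[390.46819016,   0.        , 321.13191033],
       [  0.        , 390.46819016, 243.14864318],
       [  0.        ,   0.        ,   1.        ]]), 'hand_eye': array([[ 5.73199535e-04, -9.59732539e-01, -2.80914799e-01,
         7.57929562e-02],
       [ 9.99999533e-01,  7.68665158e-04, -5.85635564e-04,
        -1.88534806e-03],
       [ 7.7798
[... 186 characters left out ...]
s': array([-1.27360838,  0.33281198, -0.06470721,  1.46086898,  0.02160925,
        1.34991617, -0.08847415]), 'joint_vel': array([ 1.44800790e-03, -1.89613152e-03,  8.46590093e-04, -1.76618720e-03,
        8.06622599e-04,  8.37272691e-05, -2.31565663e-03]), 'joint_torque': array([ 1.25880753e-03, -6.24544787e+01,  2.43076519e-02, -3.90712345e+01,
       -6.15441520e-02,  3.66928848e-02,  3.40782515e-05]), 'ee_pos': array([0.19635778, 0.59293274, 0.19042593]), 'eef_rot': array([ 1.59186763e-01,  9.87248270e-01, -6.50441522e-04, -7.09928904e-05]), 'ft_force': array([-0.04597588,  0.75974433, -0.14733543]), 'torque': array([ 0.04501148,  0.01689199, -0.03276887]), 'width': 0.08665941933862446}
```

View pics/scene0.png

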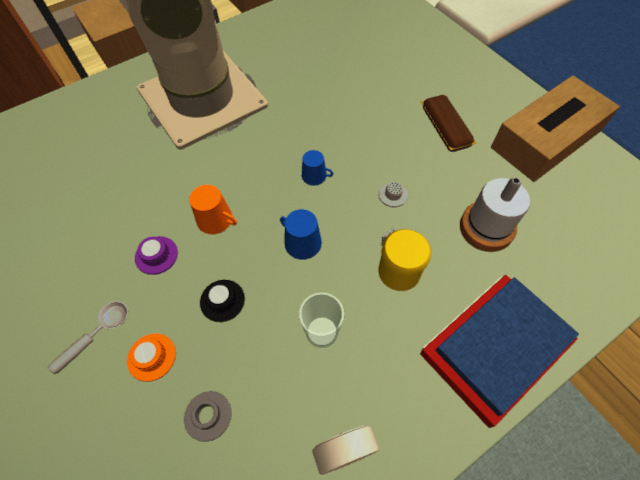

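View pics/top0.png

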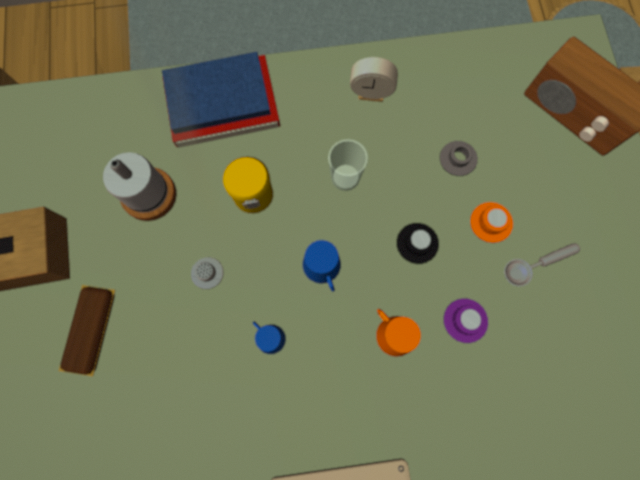

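```bash
cat > h.py <<'E'
from bench import r
import numpy as np, cv2
from scipy.spatial.transform import Rotation as Ro
LAB=["flask","collar","strainer","cap","cup","tumbler","canister"]
def cw(c,st):
    i=r.camera_info(c)
    if c!="wrist": return i["K"],i["R"].T,-i["R"].T@i["t"]
    H=i["hand_eye"];Rt=Ro.from_quat(st["eef_rot"]).as_matrix()
    return i["K"],Rt@H[:3,:3],Rt@H[:3,3]+st["ee_pos"]
def look(c,name,labs=LAB,f=("tip_of",)):
    st=r.read_state();im=r.camera(c);K,R,t=cw(c,st)
    cv2.imwrite(f"pics/{name}.png",im[:,:,::-1])
    for l in labs:
        for fn in f:
            for d in getattr(r,fn)(c,l):
                p=np.array(d["position"]);uv=K@p/p[2]
                print(c,l,fn,round(d["confidence"],2),(R@p+t).round(4),uv[:2].round(0))
    return im,K,R,t
def ray(K,R,t,u,v,z):
    d=R@np.linalg.solve(K,[u,v,1]);return t+d*(z-t[2])/d[2]
def proj(K,R,t,X):
    p=R.T@(np.array(X)-t);q=K@p;return q[:2]/q[2]
E
python3 - <<'E'
from h import *
look("top","top1");look("scene","scene1")
E
```

```text
top flask tip_of 0.77 [ 6.364e-01  2.873e-01 -5.000e-04] [151. 196.]
top flask tip_of 0.65 [6.119e-01 8.930e-02 1.000e-04] [255. 195.]
top collar tip_of 0.6 [ 0.6312 -0.3129  0.0008] [459. 159.]
top strainer tip_of 0.95 [0.4751 0.1926 0.0007] [207. 272.]
top strainer tip_of 0.24 [ 0.4594 -0.0251 -0.0017] [325. 264.]
top cap tip_of 0.81 [ 0.3213 -0.2635 -0.0048] [466. 322.]
top cap tip_of 0.63 [ 0.496  -0.3482 -0.004 ] [491. 223.]
top cap tip_of 0.62 [ 0.4719 -0.2015 -0.0016] [417. 245.]
top cup tip_of 0.78 [ 0.3375  0.0887 -0.0015] [271. 339.]
top cup tip_of 0.77 [ 0.3114 -0.1348  0.0009] [397. 337.]
top cup tip_of 0.63 [ 0.4598 -0.0263  0.0053] [325. 263.]
top tumbler tip_of 0.63 [ 0.6261 -0.0867 -0.0036] [344. 177.]
top canister tip_of 0.9 [6.088e-01 8.970e-02 3.000e-04] [255. 196.]
scene flask tip_of 0.68 [0.6395 0.2893 0.0012] [487. 229.]
scene collar tip_of 0.78 [ 6.373e-01 -3.080e-01  6.000e-04] [211. 416.]
scene strainer tip_of 0.57 [ 0.4752  0.1906 -0.0015] [393. 196.]
scene strainer tip_of 0.46 [ 0.4605 -0.0253 -0.0007] [300. 245.]
scene strainer tip_of 0.25 [ 0.6252 -0.0888 -0.0016] [322. 333.]
scene cap tip_of 0.84 [ 0.3246 -0.2617 -0.0008] [156. 256.]
scene cap tip_of 0.64 [ 0.4772 -0.2014 -0.0026] [223. 301.]
scene cap tip_of 0.58 [ 0.4982 -0.3469 -0.0014] [152. 358.]
scene cup tip_of 0.73 [ 0.4578 -0.0255  0.0008] [299. 243.]
scene cup tip_of 0.65 [0.3358 0.0878 0.0023] [313. 174.]
scene cup tip_of 0.57 [ 0.3165 -0.1326 -0.0007] [215. 219.]
scene tumbler tip_of 0.88 [ 6.246e-01 -8.930e-02 -4.000e-04] [321. 332.]
scene canister tip_of 0.67 [ 0.614   0.0925 -0.0025] [399. 273.]
```

Candidates in the scene picture:
- **Cup:** large blue (302,235), small blue (313,168), orange (210,210). I choose the large blue one.
- **Cap:** black (222,300), purple (156,254), orange (151,357). I choose the black one.
- **Collar:** (208,416); the clock at (345,450) is not one.
- **Strainer:** hat-shaped at (393,193); the spoon sieve at (113,315) is not it.

Checking these in close crops.

```bash
python3 - <<'E'
import cv2,numpy as np
a=cv2.imread("pics/scene0.png");b=cv2.imread("pics/top0.png")
f=lambda i,u,v:cv2.resize(i[v-50:v+50,u-66:u+66],(396,300),interpolation=cv2.INTER_CUBIC)
cv2.imwrite("pics/crop0.png",np.vstack([np.hstack([f(a,305,205),f(a,215,300)]),np.hstack([f(a,208,416),f(b,207,272)])]))
E
```

```text
(no output)
```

View pics/crop0.png

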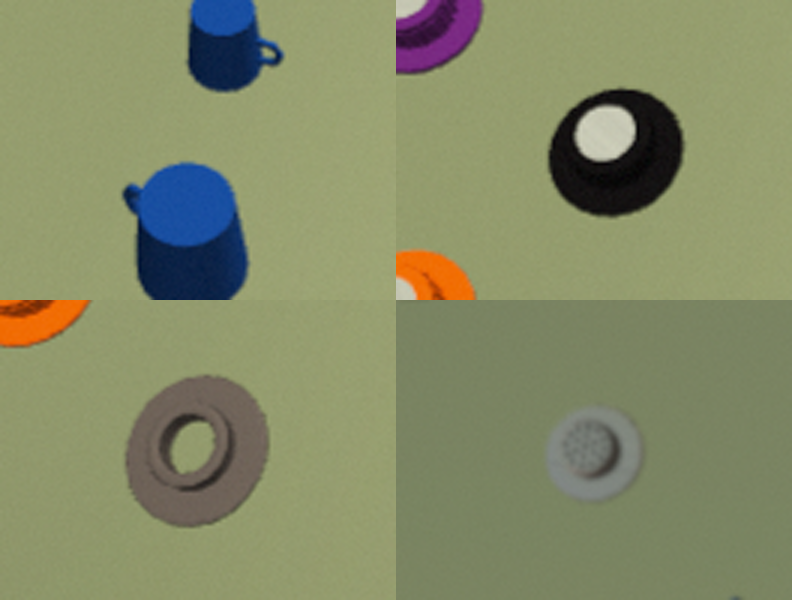

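Request:
move_arm:
  deltas:
    - [1, 0, 0, -0.8, -0.0678]
    - [1, 0, 0, -0.8, -0.0678]
    - [1, 0, 0, -0.8, -0.0678]

```text
time: 1.15
ee_pos: [0.1964, 0.5931, 0.2518]
eef_rot: [-0.002, 1.0, -0.0, -0.0]
ft_force: [-0.7, 0.8, 0.1]
width: 0.0867
```

The crops confirm the choices: large blue cup (handle toward upper-left), black cap with a silver disc, grey collar with an open hole, and the strainer with its holed top. Next is a wrist view over the flask.

Request:
move_arm:
  deltas:
    - [1, -1, -0.76, 0, 0]
    - [1, -1, -0.76, 0, 0]
    - [1, -1, -0.76, 0, 0]
    - [1, -1, -0.76, 0, 0]
    - [1, -1, -0.76, 0, 0]
    - [1, -1, -0.76, 0, 0]
    - [1, -1, -0.76, 0, 0]
    - [1, -1, -0.76, 0, 0]
    - [1, -1, -0.76, 0, 0]
    - [1, -1, -0.76, 0, 0]
    - [1, -1, -0.76, 0, 0]
    - [1, -1, -0.76, 0, 0]

```text
time: 2.15
ee_pos: [0.4975, 0.3641, 0.2513]
eef_rot: [0.0, 1.0, 0.0, 0.0]
ft_force: [-0.2, 0.3, -0.5]
width: 0.0872
```

Request:
move_arm:
  deltas:
    - [1, -1, -0.76, 0, 0]
    - [1, -1, -0.76, 0, 0]
    - [1, -1, -0.76, 0, 0]
    - [1, -1, -0.76, 0, 0]
    - [1, 0, 0, 0, 0]
    - [1, 0, 0, 0, 0]
    - [1, 0, 0, 0, 0]

```text
time: 2.73
ee_pos: [0.5961, 0.2896, 0.2509]
eef_rot: [0.0, 1.0, 0.0, -0.0]
ft_force: [-1.4, 0.9, 0.1]
width: 0.0869
```

```bash
python3 - <<'E'
from h import *
print(r.read_state()["ee_pos"],r.read_state()["joint_positions"].round(2))
look("wrist","w1",["flask"])
E
```

```text
[0.59609375 0.28964382 0.25093112] [-0.64  0.4   0.18  1.26 -0.07  1.49  1.09]
wrist flask tip_of 0.81 [0.6335 0.2901 0.001 ] [324. 230.]
```

View pics/w1.png

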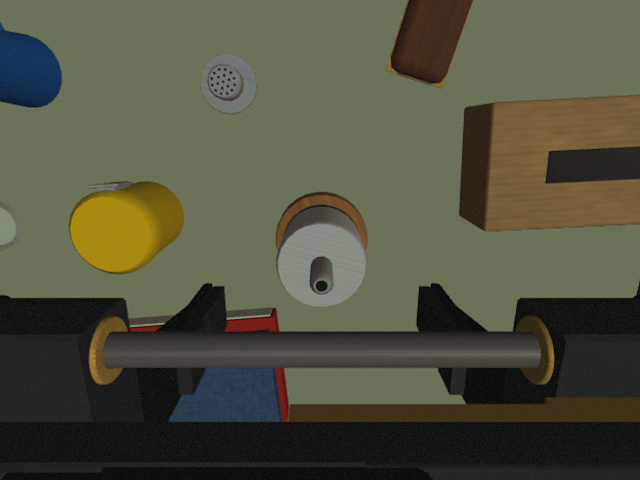

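```bash
cp pics/w1.png pics/w1k.png; python3 - <<'E'
from h import *
st=r.read_state();K,R,t=cw("wrist",st)
im=cv2.imread("pics/w1.png")
g=cv2.cvtColor(im,cv2.COLOR_BGR2GRAY)
o=cv2.resize(im[170:320,250:400],(800,800)[:2],interpolation=cv2.INTER_CUBIC);o=cv2.resize(im[180:315,240:405],(733,600),interpolation=cv2.INTER_CUBIC)
k=600/135
def draw(x,y,z,rad,c):
    P=np.array([proj(K,R,t,[x+rad*np.cos(a),y+rad*np.sin(a),z]) for a in np.linspace(0,6.283,60)])
    cv2.polylines(o,[((P-[240,180])*k).astype(int)],True,c,1)
f=(0.637,0.289)
draw(*f,.11,.040,(0,0,255));draw(*f,.156,.0065,(0,255,0));draw(*f,.024,.052,(255,0,0));draw(*f,.110,.010,(255,0,255))
cv2.imwrite("pics/w1d.png",o)
for uv in [(321.5,285)]:print(ray(K,R,t,*uv,.156))
E
```

```text
[0.63831456 0.28860476 0.156     ]
```

View pics/w1d.png

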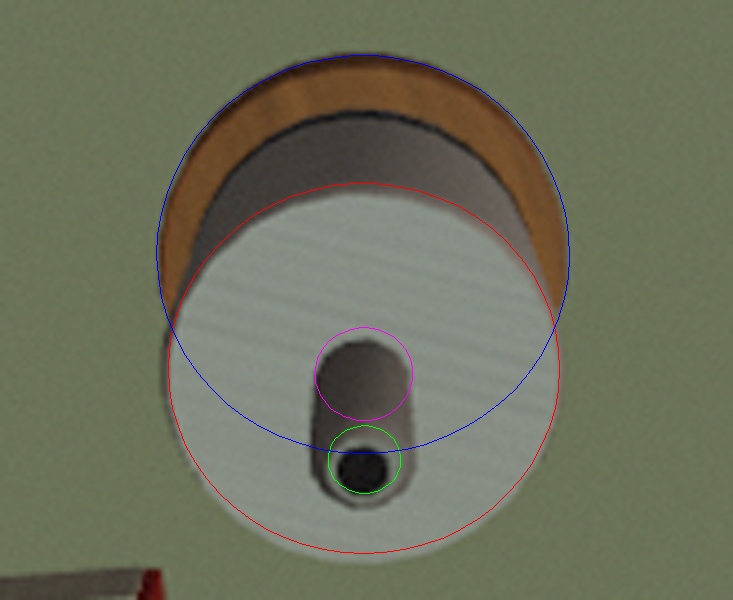

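Request:
move_arm:
  deltas:
    - [1, 0, -1, 0, 0]
    - [1, 0, -1, 0, 0]
    - [1, 0, -1, 0, 0]
    - [1, 0, -1, 0, 0]
    - [1, 0, -1, 0, 0]
    - [1, 0, -1, 0, 0]
    - [1, 0, -1, 0, 0]
    - [1, 0, -1, 0, 0]
    - [1, 0, -1, 0, 0]
    - [1, 0, -1, 0, 0]
    - [1, 0, -1, 0, 0]
    - [1, 0, -1, 0, 0]

```text
time: 3.83
ee_pos: [0.5959, -0.0106, 0.2515]
eef_rot: [-0.001, 1.0, 0.0, 0.0]
ft_force: [1.0, 0.2, 0.6]
width: 0.0872
```

Request:
move_arm:
  deltas:
    - [1, 0, -1, 0, 0]
    - [1, 0, -1, 0, 0]
    - [1, 0, -1, 0, 0]
    - [1, 0, -1, 0, 0]
    - [1, 0, -1, 0, 0]
    - [1, 0, -1, 0, 0]
    - [1, 0, -1, 0, 0]
    - [1, 0, -1, 0, 0]
    - [1, 0, -1, 0, 0]
    - [1, 0, -1, 0, 0]
    - [1, 0, -1, 0.5, 0]
    - [1, 0, -1, 0.5, 0]

```text
time: 4.83
ee_pos: [0.5971, -0.3107, 0.2268]
eef_rot: [-0.001, 1.0, 0.0, 0.001]
ft_force: [0.4, -0.3, -0.2]
width: 0.0867
```

Request:
move_arm:
  deltas:
    - [1, 0, 0, 1, 0]
    - [1, 0, 0, 1, 0]
    - [1, 0, 0, 0, 0]
    - [1, 0, 0, 0, 0]
    - [1, 0, 0, 0, 0]

```text
time: 5.25
ee_pos: [0.5972, -0.31, 0.1779]
eef_rot: [-0.001, 1.0, -0.0, 0.001]
ft_force: [0.5, -0.1, 0.2]
width: 0.0867
```

```bash
cat > ov.py <<'E'
from h import *
def ov(name,circs,crop,labs=[]):
    st=r.read_state();print(st["ee_pos"].round(4),st["width"])
    im,K,R,t=look("wrist",name,labs)
    u0,v0,u1,v1=crop;k=min(800/(u1-u0),600/(v1-v0))
    o=cv2.resize(im[v0:v1,u0:u1,::-1],None,fx=k,fy=k,interpolation=cv2.INTER_CUBIC)
    for (x,y,z,rad,c) in circs:
        P=np.array([proj(K,R,t,[x+rad*np.cos(a),y+rad*np.sin(a),z]) for a in np.linspace(0,6.283,60)])
        cv2.polylines(o,[((P-[u0,v0])*k).astype(int)],True,c,1)
    cv2.imwrite(f"pics/{name}d.png",o);print("scale",k)
    return K,R,t
E
python3 - <<'E'
from ov import *
x,y=.634,-.310
ov("w2",[(x,y,.006,.037,(0,0,255)),(x,y,.026,.021,(0,255,0)),(x,y,.026,.014,(255,0,0))],(160,80,480,320),["collar"])
E
```

```text
[ 0.5972 -0.31    0.1779] 0.08667554591039642
wrist collar tip_of 0.74 [ 0.6348 -0.3113  0.0022] [322. 249.]
wrist collar tip_of 0.26 [ 0.4813 -0.2069  0.004 ] [442.  82.]
scale 2.5
```

View pics/w2d.png

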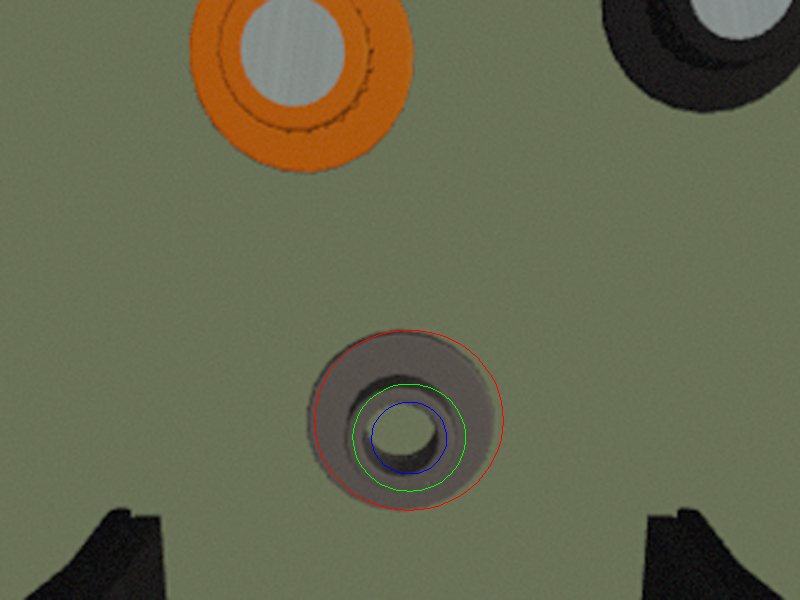

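Request:
move_arm:
  deltas:
    - [1, -0.75, -0.1, 1, 0]
    - [1, -0.75, 0, 1, 0]
    - [1, 0, 0, 1, 0]
    - [1, 0, 0, 1, 0]
    - [1, 0, 0, 0.9, 0]
    - [1, 0, 0, 0.7, 0]
    - [1, 0, 0, 0.5, 0]
    - [1, 0, 0, 0.3, 0]
    - [1, 0, 0, 0.2, 0]
    - [1, 0, 0, 0.1, 0]
    - [1, 0, 0, 0, 0]
    - [1, 0, 0, 0, 0]
  squeeze: 12

```text
time: 6.35
ee_pos: [0.6343, -0.3136, 0.0097]
eef_rot: [0.0, 1.0, -0.0, 0.001]
ft_force: [0.3, 0.2, 0.1]
width: 0.0872
```

Request:
move_arm:
  deltas:
    - [1, 0, 0, 0.04, 0]
    - [-1, 0, 0, 0, 0]
    - [-1, 0, 0, 0, 0]
    - [-1, 0, 0, 0, 0]
    - [-1, 0, 0, 0, 0]
    - [-1, 0, 0, 0, 0]
    - [-1, 0, 0, 0, 0]
    - [-1, 0, 0, 0, 0]

```text
time: 7.02
ee_pos: [0.6337, -0.3133, 0.0076]
eef_rot: [0.0, 1.0, 0.0, 0.0]
ft_force: [0.4, -1.1, -1.3]
width: 0.0482
```

Request:
move_arm:
  deltas:
    - [-1, 0, 0, 0, 0]
    - [-1, 0, 0, 0, 0]
    - [-1, 0, 0, 0, 0]
    - [-1, 0, 0, -0.3, 0]
    - [-1, 0, 0, -0.7, 0]
    - [-1, 0, 0, -1, 0]
    - [-1, 0, 0, -1, 0]
    - [-1, 0, 0, -1, 0]
    - [-1, 0, 0, -1, 0]
    - [-1, 0, 0, -1, 0]
    - [-1, 0, 0, -1, 0]
    - [-1, 0, 0, -1, 0]

```text
time: 8.02
ee_pos: [0.6335, -0.3133, 0.2097]
eef_rot: [0.0, 1.0, -0.0, 0.0]
ft_force: [0.2, -0.2, 0.1]
width: 0.0007
```

```bash
python3 - <<'E'
from ov import *
x,y=.634,-.3127
ov("w3",[(x,y,.006,.037,(0,0,255)),(x,y,.026,.021,(0,255,0)),(x,y,.026,.014,(255,0,0))],(160,80,480,320),["collar"])
E
```

```text
[ 0.6335 -0.3133  0.2097] 0.0006607190410220858
wrist collar tip_of 0.58 [ 0.6364 -0.3112  0.0017] [326. 208.]
scale 2.5
```

View pics/w3d.png

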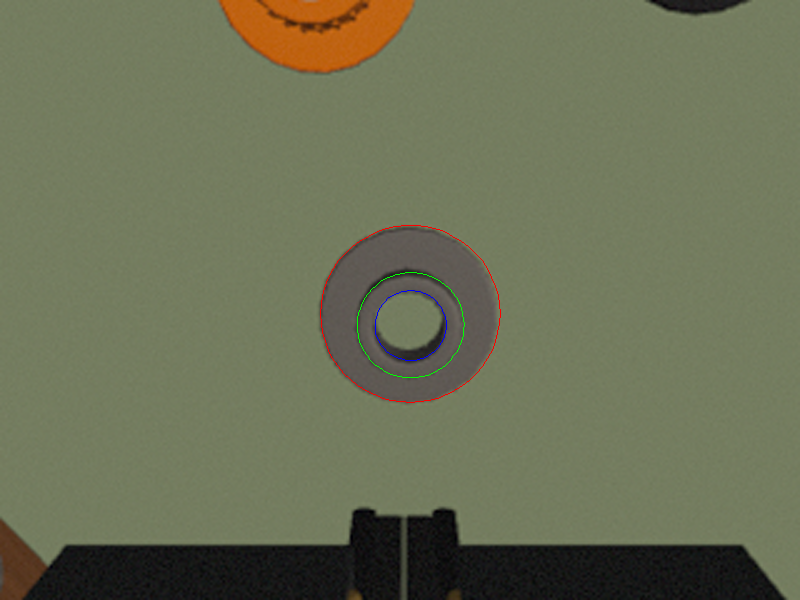

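View pics/w3.png

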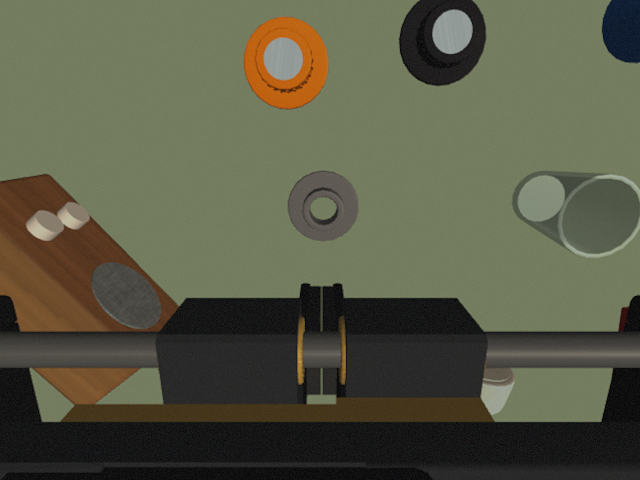

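Nothing was gripped (width 0.7 mm) and the collar lies unchanged at wrist pixel (323,206). I probably lifted before the fingers had closed. I'll retry and wait on the width.

Request:
move_arm:
  deltas:
    - [1, 0, 0, 0, 0]
    - [1, -0.02, 0, 1, 0]
    - [1, 0, 0, 1, 0]
    - [1, 0, 0, 1, 0]
    - [1, 0, 0, 1, 0]
    - [1, 0, 0, 1, 0]
    - [1, 0, 0, 0, 0]
    - [1, 0, 0, 0, 0]
    - [1, 0, 0, 0, 0]
    - [1, 0, 0, 0, 0]
  squeeze: 15

```text
time: 8.95
ee_pos: [0.6351, -0.3139, 0.0847]
eef_rot: [0.0, 1.0, -0.001, 0.001]
ft_force: [-0.5, 0.3, 0.8]
width: 0.0592
```

Request:
move_arm:
  deltas:
    - [1, 0, 0, 0, 0]
    - [1, 0, 0, 0, 0]
    - [1, 0, 0, 0, 0]
    - [1, 0, 0, 0, 0]
    - [1, 0, 0, 0, 0]
    - [1, 0, 0, 0, 0]

```text
time: 9.45
ee_pos: [0.6342, -0.3133, 0.0827]
eef_rot: [0.0, 1.0, 0.0, 0.0]
ft_force: [0.1, 0.8, 0.2]
width: 0.086
```

Request:
move_arm:
  deltas:
    - [1, 0, 0, 1, 0]
    - [1, 0, 0, 0.8, 0]
    - [1, 0, 0, 0.6, 0]
    - [1, 0, 0, 0.4, 0]
    - [1, 0, 0, 0.17, 0]
    - [1, 0, 0, 0, 0]
    - [1, 0, 0, 0, 0]
    - [-1, 0, 0, 0, 0]
    - [-1, 0, 0, 0, 0]
    - [-1, 0, 0, 0, 0]
    - [-1, 0, 0, 0, 0]
    - [-1, 0, 0, 0, 0]

```text
time: 10.45
ee_pos: [0.6344, -0.3133, 0.0087]
eef_rot: [0.0, 1.0, -0.0, 0.0]
ft_force: [-0.2, -0.3, 0.9]
width: 0.0618
```

Request:
move_arm:
  deltas:
    - [-1, 0, 0, 0, 0]
    - [-1, 0, 0, 0, 0]
    - [-1, 0, 0, 0, 0]
    - [-1, 0, 0, 0, 0]

```text
time: 10.78
ee_pos: [0.6342, -0.3133, 0.0083]
eef_rot: [0.0, 1.0, 0.0, -0.0]
ft_force: [-0.1, 0.6, -0.3]
width: 0.0347
```

Request:
move_arm:
  deltas:
    - [-1, 0, 0, 0, 0]
    - [-1, 0, 0, 0, 0]
    - [-1, 0, 0, 0, 0]
    - [-1, 0, 0, 0, 0]

```text
time: 11.12
ee_pos: [0.6342, -0.3133, 0.0083]
eef_rot: [0.0, 1.0, 0.0, -0.0]
ft_force: [0.7, 0.2, -1.0]
width: 0.0085
```

```bash
python3 - <<'E'
from h import *
print(r.read_state())
look("wrist","w4",[])
E
```

```text
{'time': 11.1167, 'joint_positions': array([ 0.12491954,  0.67752717,  0.39880256,  1.41844838, -0.27652762,
        1.10109097,  2.14042456]), 'joint_vel': array([ 1.86479418e-04, -1.48958778e-03, -7.65299076e-04,  2.33015652e-04,
        7.12795960e-04,  8.51177427e-04,  1.93843464e-05]), 'joint_torque': array([-9.74144132e-04, -7.58884549e+01,  1.12340122e+01, -3.42703485e+01,
        7.92989298e-02,  4.75083932e-02, -1.46163311e-04]), 'ee_pos': array([ 0.63416528, -0.31327814,  0.00830769]), 'eef_rot': array([ 1.50894306e-04,  9.99999986e-01,  4.13291166e-05, -5.46445930e-05]), 'ft_force': array([ 0.72859149,  0.18763452, -0.99995461]), 'torque': array([ 0.08543249,  0.0103788 , -0.0398408 ]), 'width': 0.008497326032143518}
```

View pics/w4.png

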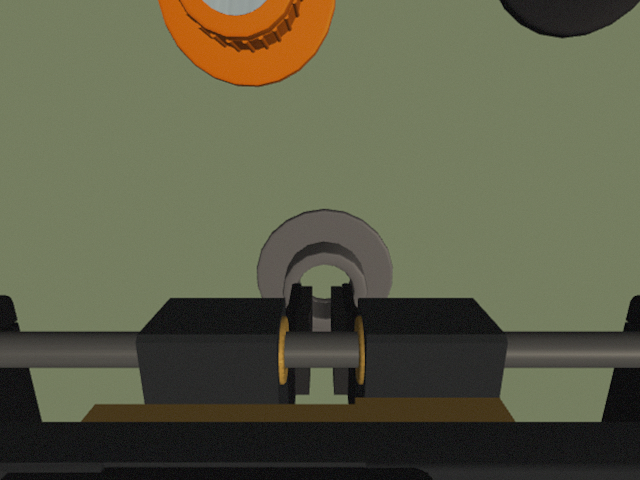

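The fingers shut to 8 mm over the hub without touching it. In the wrist picture their visible tips, (300–350,287), lie about 30 mm short of where the stated TCP would project. I'll check the actual tip height from the fixed cameras.

```bash
python3 - <<'E'
from h import *
st=r.read_state()
o=[]
for c in("scene","top"):
    im,K,R,t=look(c,c+"4",[])
    p=proj(K,R,t,st["ee_pos"]);q=proj(K,R,t,st["ee_pos"]+[0,0,.03]);print(c,p,q)
    u,v=p.astype(int)
    cv2.circle(im,tuple(p.astype(int)),1,(255,0,0),-1);cv2.circle(im,tuple(q.astype(int)),1,(0,255,0),-1)
    v=min(v,410);o.append(cv2.resize(im[v-70:v+70,u-70:u+70,::-1],(400,400),interpolation=cv2.INTER_CUBIC))
cv2.imwrite("pics/c4.png",np.hstack(o))
E
```

```text
scene [205.91996646 416.0221655 ] [200.99332164 413.42265818]
top [459.61239212 155.92167079] [464.24061081 149.27666803]
```

View pics/c4.png

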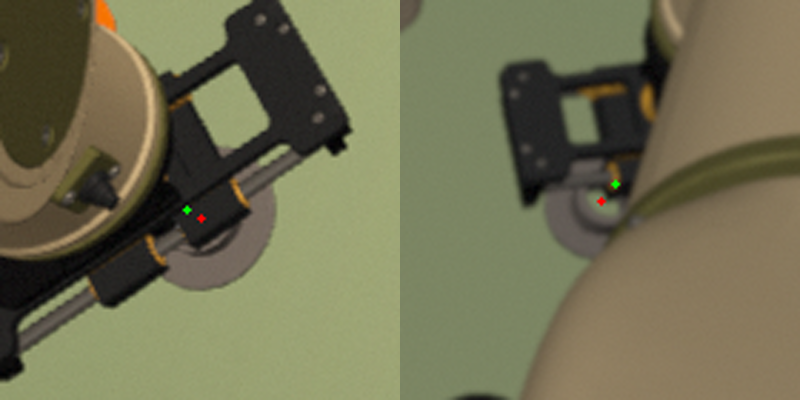

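Request:
move_arm:
  deltas:
    - [1, 0, 0, 0, 0]
    - [1, 0, 0, 0, 0]
    - [1, 0, 0, 0, 0]
    - [1, 0, 0, 0, 0]
    - [1, 0, 0, 0, 0]
    - [1, 0, 0, 0, 0]
    - [1, 0, 0, 0, 0]
    - [1, 0, 0, 0, 0]
    - [1, 0, 0, 0, 0]
    - [1, 0, 0, 0, 0]
    - [1, 0, 0, 0, 0]
    - [1, 0, 0, 0, 0]

```text
time: 12.27
ee_pos: [0.6342, -0.3133, 0.0084]
eef_rot: [0.0, 1.0, 0.0, 0.0]
ft_force: [0.2, -0.2, -0.3]
width: 0.0742
```

Request:
move_arm:
  deltas:
    - [1, 0, 0, 0.1, 0]
    - [1, 0, 0, 0.1, 0]
    - [1, 0, 0, 0.1, 0]
    - [1, 0, 0, 0.1, 0]
    - [1, 0, 0, 0, 0]
    - [1, 0, 0, 0, 0]

```text
time: 12.77
ee_pos: [0.6341, -0.3132, -0.002]
eef_rot: [0.0, 1.0, 0.0, -0.0]
ft_force: [0.4, 0.1, -0.0]
width: 0.087
```

Request:
move_arm:
  deltas:
    - [1, 0, 0, 0.1, 0]
    - [1, 0, 0, 0.1, 0]
    - [1, 0, 0, 0.1, 0]
    - [1, 0, 0, 0.1, 0]
    - [1, 0, 0, 0, 0]

```text
time: 13.18
ee_pos: [0.6338, -0.3131, -0.0125]
eef_rot: [0.0, 1.0, 0.0, -0.0]
ft_force: [-1.3, -0.2, -0.3]
width: 0.0869
```

Request:
move_arm:
  deltas:
    - [1, 0, 0, 0.1, 0]
    - [1, 0, 0, 0.1, 0]
    - [1, 0, 0, 0.08, 0]
    - [1, 0, 0, 0, 0]

```text
time: 13.52
ee_pos: [0.6339, -0.3131, -0.0193]
eef_rot: [0.0, 1.0, 0.0, -0.0]
ft_force: [0.8, 0.0, 0.4]
width: 0.0869
```

```bash
python3 - <<'E'
from h import *
print(r.read_state())
look("wrist","w5",[])
E
```

```text
{'time': 13.5167, 'joint_positions': array([ 0.13060475,  0.70754803,  0.38905193,  1.43341502, -0.28699336,
        1.05763877,  2.14723119]), 'joint_vel': array([-0.00260371, -0.00581054,  0.00162041, -0.00461727,  0.00142812,
        0.00832006, -0.00210046]), 'joint_torque': array([ 1.01023405e-01, -7.72576118e+01,  1.15880048e+01, -3.37220192e+01,
        6.43411861e-02, -6.75340975e-02,  1.32851471e-02]), 'ee_pos': array([ 0.63389804, -0.31307851, -0.0192842 ]), 'eef_rot': array([ 1.43280611e-04,  9.99999902e-01,  2.06463463e-04, -3.63213722e-04]), 'ft_force': array([0.84240104, 0.00658751, 0.44194511]), 'torque': array([0.1383841 , 0.02467597, 0.00977721]), 'width': 0.0869183701248622}
```

View pics/w5.png

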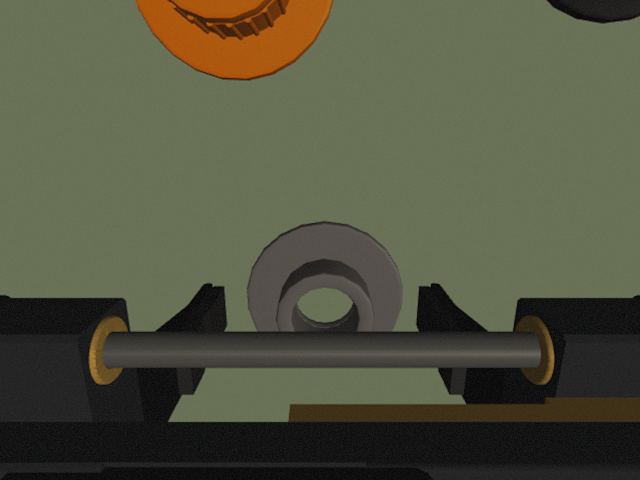

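Request:
move_arm:
  deltas:
    - [1, 0, 0, 0.1, 0]
    - [1, 0, 0, 0.1, 0]
    - [1, 0, 0, 0, 0]
    - [1, 0, 0, 0, 0]

```text
time: 13.9
ee_pos: [0.6341, -0.3132, -0.0239]
eef_rot: [0.0, 1.0, 0.0, -0.0]
ft_force: [-0.3, -0.4, 0.1]
width: 0.0872
```

Request:
move_arm:
  deltas:
    - [1, 0, 0, 0.05, 0]
    - [1, 0, 0, 0.05, 0]
    - [1, 0, 0, 0, 0]
    - [1, 0, 0, 0, 0]

```text
time: 14.23
ee_pos: [0.6341, -0.3133, -0.0262]
eef_rot: [0.0, 1.0, 0.0, -0.0]
ft_force: [-0.5, -0.4, -0.1]
width: 0.087
```

Request:
move_arm:
  deltas:
    - [1, 0, 0, 0.05, 0]
    - [1, 0, 0, 0.05, 0]
    - [1, 0, 0, 0, 0]
    - [1, 0, 0, 0, 0]

```text
time: 14.57
ee_pos: [0.6341, -0.3132, -0.0288]
eef_rot: [0.0, 1.0, 0.0, -0.0]
ft_force: [0.6, 0.4, -0.2]
width: 0.0869
```

Request:
move_arm:
  deltas:
    - [1, 0, 0, 0.04, 0]
    - [1, 0, 0, 0, 0]
    - [1, 0, 0, 0, 0]

```text
time: 14.82
ee_pos: [0.6342, -0.3133, -0.0297]
eef_rot: [0.0, 1.0, 0.0, -0.0]
ft_force: [-1.4, 0.6, -0.7]
width: 0.087
```

Request:
move_arm:
  deltas:
    - [1, 0, 0, 0.04, 0]
    - [1, 0, 0, 0, 0]
    - [1, 0, 0, 0, 0]

```text
time: 15.07
ee_pos: [0.6342, -0.3133, -0.0306]
eef_rot: [0.0, 1.0, 0.0, 0.0]
ft_force: [0.4, -0.3, 0.4]
width: 0.0873
```

Request:
move_arm:
  deltas:
    - [1, 0, 0, 0.04, 0]
    - [1, 0, 0, 0, 0]
    - [1, 0, 0, 0, 0]

```text
time: 15.32
ee_pos: [0.6343, -0.3133, -0.0308]
eef_rot: [0.0, 1.0, 0.0, 0.0]
ft_force: [-2.5, 2.5, 7.8]
width: 0.0869
```

Contact at reported z = −0.0306, so the fingers truly end about 30.5 mm behind the reported TCP. I'll use that offset everywhere, and raise the tips to 8 mm and grip now.

Request:
move_arm:
  deltas:
    - [1, 0, 0, -0.36, 0]
    - [-1, 0, 0, 0, 0]
    - [-1, 0, 0, 0, 0]
    - [-1, 0, 0, 0, 0]
    - [-1, 0, 0, 0, 0]
    - [-1, 0, 0, 0, 0]
    - [-1, 0, 0, 0, 0]
    - [-1, 0, 0, 0, 0]
    - [-1, 0, 0, 0, 0]
    - [-1, 0, 0, 0, 0]
    - [-1, 0, 0, 0, 0]
  squeeze: 15

```text
time: 16.23
ee_pos: [0.6341, -0.3132, -0.0228]
eef_rot: [0.0, 1.0, 0.0, -0.0]
ft_force: [-0.4, 0.7, -0.7]
width: 0.0419
```

Request:
move_arm:
  deltas:
    - [-1, 0, 0, 0, 0]
    - [-1, 0, 0, 0, 0]

```text
time: 16.4
ee_pos: [0.6342, -0.3132, -0.0227]
eef_rot: [0.0, 1.0, 0.0, -0.0]
ft_force: [1.3, -0.6, -0.7]
width: 0.0417
```

Request:
move_arm:
  deltas:
    - [-1, 0, 0, -0.3, 0]
    - [-1, 0, 0, -0.7, 0]
    - [-1, 0, 0, -1, 0]
    - [-1, 0, 0, -1, 0]
    - [-1, 0, 0, -1, 0]
    - [-1, 0, 0, -1, 0]
    - [-1, 0, 0, -1, 0]
    - [-1, 0, 0.5, -1, 0]
    - [-1, 0, 1, -1, 0]
    - [-1, 0, 1, 0, 0]
    - [-1, 0, 1, 0, 0]
    - [-1, 0, 1, 0, 0]

```text
time: 17.4
ee_pos: [0.6343, -0.1999, 0.1787]
eef_rot: [0.0, 1.0, -0.0, 0.001]
ft_force: [-0.3, -0.2, 0.5]
width: 0.0417
```

Request:
move_arm:
  deltas:
    - [-1, 0, 1, 0, 0]
    - [-1, 0, 1, 0, 0]
    - [-1, 0, 1, 0, 0]
    - [-1, 0, 1, 0, 0]
    - [-1, 0, 1, 0, 0]
    - [-1, 0, 1, 0, 0]
    - [-1, 0, 1, 0, 0]
    - [-1, 0, 1, 0, 0]
    - [-1, 0, 1, 0, 0]
    - [-1, 0, 1, 0, 0]
    - [-1, 0, 1, 0, 0]
    - [-1, 0, 1, 0, 0]

```text
time: 18.4
ee_pos: [0.6342, 0.1002, 0.1782]
eef_rot: [0.0, 1.0, 0.0, 0.0]
ft_force: [0.5, 0.4, -0.1]
width: 0.0419
```

Request:
move_arm:
  deltas:
    - [-1, -0.18, 1, 0, 0]
    - [-1, 0, 1, 0, 0]
    - [-1, 0, 1, 0, 0]
    - [-1, 0, 1, 0, 0]
    - [-1, 0, 1, 0, 0]
    - [-1, 0, 1, 0, 0]
    - [-1, 0, 1, 0, 0]
    - [-1, 0, 0.57, 0, 0]
    - [-1, 0, 0, 0, 0]
    - [-1, 0, 0, 0, 0]
    - [-1, 0, 0, 0, 0]

```text
time: 19.32
ee_pos: [0.6394, 0.2866, 0.1777]
eef_rot: [0.001, 1.0, -0.0, 0.0]
ft_force: [0.2, 0.5, -0.1]
width: 0.042
```

```bash
python3 - <<'E'
from ov import *
x,y=.6385,.2885
e=r.read_state()["ee_pos"];z=e[2]+.0227
ov("w6",[(e[0],e[1],z+.006,.037,(0,0,255)),(e[0],e[1],z+.026,.021,(0,255,0)),(x,y,.156,.0065,(255,0,0)),(x,y,.11,.04,(255,0,255))],(160,180,480,420),[])
E
```

```text
[0.6394 0.2866 0.1777] 0.04200321039015554
scale 2.5
```

View pics/w6d.png

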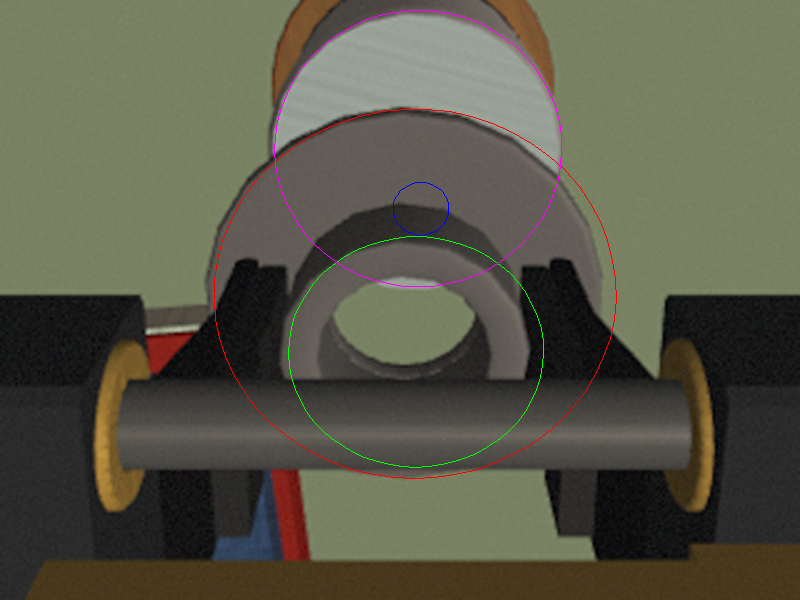

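Request:
move_arm:
  deltas:
    - [-1, 0, 0.12, 0.7, 0]
    - [-1, 0, 0, 0.7, 0]
    - [-1, 0, 0, 0, 0]
    - [-1, 0, 0, 0, 0]
    - [-1, 0, 0, 0, 0]

```text
time: 19.78
ee_pos: [0.6396, 0.2906, 0.1437]
eef_rot: [0.001, 1.0, 0.0, 0.001]
ft_force: [-0.2, 0.9, -0.6]
width: 0.0419
```

```bash
python3 - <<'E'
from ov import *
x,y=.639,.290-.0018
e=r.read_state()["ee_pos"];z=e[2]+.0227;ey=e[1]-.0018
ov("w7",[(e[0],ey,z+.006,.037,(0,0,255)),(e[0],ey,z+.026,.021,(0,255,0)),(x,y,.156,.0065,(255,0,0)),(x,y,.11,.04,(255,0,255))],(160,180,480,420),[])
E
```

```text
[0.6396 0.2906 0.1437] 0.04191327552424677
scale 2.5
```

View pics/w7d.png

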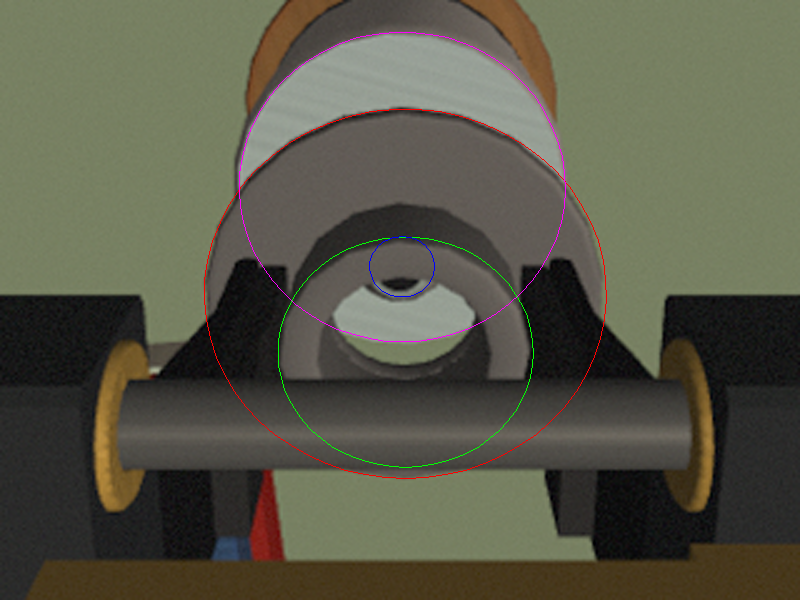

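The neck tip shows inside the collar's bore at crop (402,290), laterally centred, and the overlays agree. Lowering.

Request:
move_arm:
  deltas:
    - [-1, 0, 0, 0.3, 0]
    - [-1, 0, 0, 0.4, 0]
    - [-1, 0, 0, 0.4, 0]
    - [-1, 0, 0, 0.4, 0]
    - [-1, 0, 0, 0.3, 0]
    - [-1, 0, 0, 0.2, 0]
    - [-1, 0, 0, 0.1, 0]
    - [-1, 0, 0, 0.1, 0]
    - [-1, 0, 0, 0, 0]

```text
time: 20.58
ee_pos: [0.6391, 0.2915, 0.0876]
eef_rot: [0.0, 1.0, 0.0, 0.0]
ft_force: [-0.1, 0.6, -0.7]
width: 0.0421
```

Request:
move_arm:
  deltas:
    - [-1, 0, -0.04, 0.02, 0]
    - [-1, 0, 0, 0.02, 0]
    - [-1, 0, 0, 0, 0]
    - [0.2, 0, 0, 0, 0]
    - [0.3, 0, 0, 0, 0]
    - [0.4, 0, 0, 0, 0]
    - [0.5, 0, 0, 0, 0]
    - [0.6, 0, 0, 0, 0]
    - [0.6, 0, 0, 0, 0]
    - [0.6, 0, 0, 0, 0]

```text
time: 21.42
ee_pos: [0.6389, 0.2905, 0.0863]
eef_rot: [0.0, 1.0, 0.0, -0.0]
ft_force: [-0.4, 0.9, -0.1]
width: 0.0688
```

Request:
move_arm:
  deltas:
    - [0.6, 0, 0, 0, 0]
    - [0.6, 0, 0, 0, 0]
    - [0.6, 0, 0, -0.4, 0]
    - [0.8, 0, 0, -0.8, 0]
    - [0.9, 0, 0, -1, 0]
    - [1, 0, 0, -1, 0]
    - [1, 0, 0, -0.8, 0]
    - [1, 0, 0, 0, 0]
    - [1, 0, 0, 0, 0]

```text
time: 22.17
ee_pos: [0.6396, 0.2907, 0.1885]
eef_rot: [0.0, 1.0, 0.001, 0.001]
ft_force: [0.5, -0.6, -0.7]
width: 0.0865
```

```bash
python3 - <<'E'
from ov import *
x,y=.639,.290-.0018
ov("w8",[(x,y,.116,.037,(0,0,255)),(x,y,.136,.021,(0,255,0)),(x,y,.156,.0065,(255,0,0))],(160,180,480,420),[])
E
```

```text
[0.6396 0.2907 0.1885] 0.08650169413488114
scale 2.5
```

View pics/w8d.png

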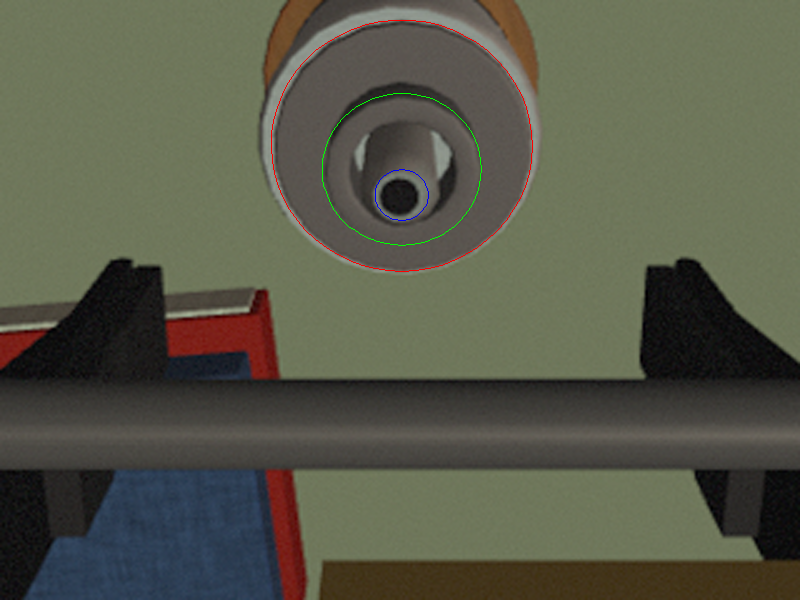

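Collar seated: its flange and hub match the seated overlay, with the neck tip at crop (399,195). Next is the strainer.

Request:
move_arm:
  deltas:
    - [1, 1, -0.49, 0, 0]
    - [1, 1, -0.49, 0, 0]
    - [1, 1, -0.49, 0, 0]
    - [1, 1, -0.49, 0, 0]
    - [1, 1, -0.49, 0.5, 0]
    - [1, 1, -0.49, 0.8, 0]
    - [1, 1, -0.49, 0.8, 0]
    - [1, 1, -0.49, 0.8, 0]
    - [1, 0, 0, 0.2, 0]
    - [1, 0, 0, 0, 0]
    - [1, 0, 0, 0, 0]
    - [1, 0, 0, 0, 0]

```text
time: 23.22
ee_pos: [0.4399, 0.1931, 0.1096]
eef_rot: [0.0, 1.0, 0.0, 0.001]
ft_force: [0.4, 1.0, 0.8]
width: 0.0871
```

```bash
python3 - <<'E'
from ov import *
x,y=.475,.192
ov("w9",[(x,y,.005,.030,(0,0,255)),(x,y,.02,.017,(0,255,0))],(160,120,480,360),["strainer"])
E
```

```text
[0.4399 0.1931 0.1096] 0.08710683189583522
wrist strainer tip_of 0.83 [ 0.4703  0.19   -0.0014] [320. 263.]
scale 2.5
```

View pics/w9d.png

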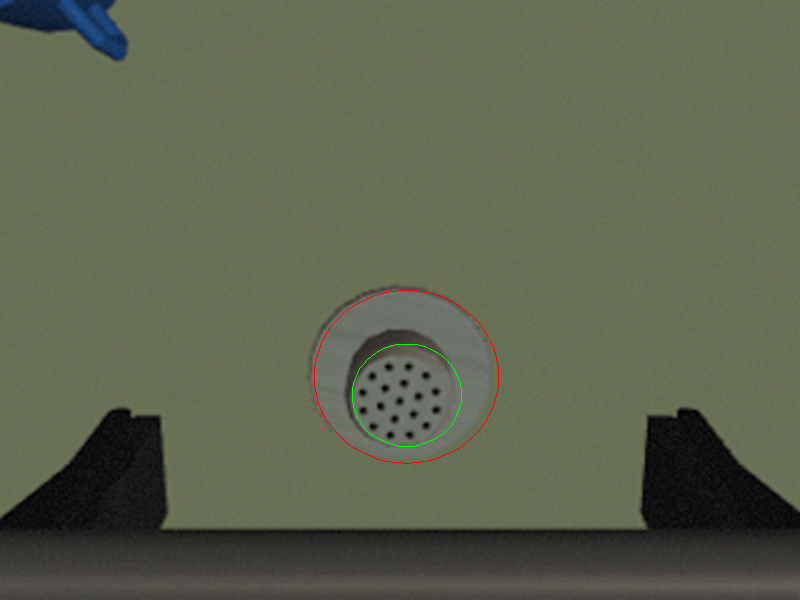

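Request:
move_arm:
  deltas:
    - [1, -0.68, -0.04, 0.8, 0]
    - [1, -0.68, 0, 0.9, 0]
    - [1, 0, 0, 0.9, 0]
    - [1, 0, 0, 0.9, 0]
    - [1, 0, 0, 0.7, 0]
    - [1, 0, 0, 0.5, 0]
    - [1, 0, 0, 0.3, 0]
    - [1, 0, 0, 0.2, 0]
    - [1, 0, 0, 0.05, 0]
    - [1, 0, 0, 0, 0]
    - [1, 0, 0, 0, 0]

```text
time: 24.23
ee_pos: [0.4735, 0.1918, -0.0216]
eef_rot: [0.0, 1.0, 0.0, 0.001]
ft_force: [0.4, 0.6, 0.3]
width: 0.087
```

Request:
move_arm:
  deltas:
    - [1, 0, 0, 0.08, 0]
    - [-1, 0, 0, 0, 0]
    - [-1, 0, 0, 0, 0]
    - [-1, 0, 0, 0, 0]
    - [-1, 0, 0, 0, 0]
    - [-1, 0, 0, 0, 0]
    - [-1, 0, 0, 0, 0]
    - [-1, 0, 0, 0, 0]
    - [-1, 0, 0, 0, 0]
    - [-1, 0, 0, 0, 0]
    - [-1, 0, 0, 0, 0]
    - [-1, 0, 0, 0, 0]

```text
time: 25.23
ee_pos: [0.4728, 0.1915, -0.0244]
eef_rot: [0.0, 1.0, 0.0, -0.0]
ft_force: [-0.1, -0.6, 0.9]
width: 0.0337
```

Request:
move_arm:
  deltas:
    - [-1, 0, 0, 0, 0]
    - [-1, 0, 0, 0, 0]
    - [-1, 0, 0, 0, 0]

```text
time: 25.48
ee_pos: [0.4728, 0.1916, -0.0244]
eef_rot: [0.0, 1.0, 0.0, -0.0]
ft_force: [-1.0, -0.6, -0.1]
width: 0.0336
```

Request:
move_arm:
  deltas:
    - [-1, 0, 0, -0.3, 0]
    - [-1, 0, 0, -0.7, 0]
    - [-1, 0, 0, -1, 0]
    - [-1, 0, 0, -1, 0]
    - [-1, 0, 0, -1, 0]
    - [-1, 0, 0, -1, 0]
    - [-1, 0, 0, -1, 0]
    - [-1, 0, 0, -1, 0]
    - [-1, 0, 0, -1, 0]
    - [-1, -0.6, 0.34, 0, 0]
    - [-1, -1, 0.6, 0, 0]
    - [-1, -1, 0.6, 0, 0]

```text
time: 26.48
ee_pos: [0.5387, 0.2304, 0.1773]
eef_rot: [0.0, 1.0, 0.001, 0.001]
ft_force: [0.3, 0.8, -0.6]
width: 0.034
```

Request:
move_arm:
  deltas:
    - [-1, -1, 0.6, 0, 0]
    - [-1, -1, 0.6, 0, 0]
    - [-1, -1, 0.6, 0, 0]
    - [-1, -0.7, 0.4, 0, 0]
    - [-1, -0.3, 0.2, 0, 0]
    - [-1, 0, 0, 0, 0]
    - [-1, 0, 0, 0, 0]
    - [-1, 0, 0, 0, 0]

```text
time: 27.15
ee_pos: [0.6374, 0.2894, 0.176]
eef_rot: [0.0, 1.0, -0.0, -0.0]
ft_force: [0.6, -0.4, -0.4]
width: 0.0334
```

```bash
python3 - <<'E'
from ov import *
x,y=.639,.290-.0018
e=r.read_state()["ee_pos"];z=e[2]+.0244;ey=e[1]-.0018;ex=e[0]+.0012
ov("w10",[(ex,ey,z+.005,.030,(0,0,255)),(ex,ey,z+.02,.017,(0,255,0)),(x,y,.156,.0065,(255,0,0)),(x,y,.116,.037,(255,0,255))],(160,150,480,390),[])
E
```

```text
[0.6374 0.2894 0.176 ] 0.03336597208610815
scale 2.5
```

View pics/w10d.png

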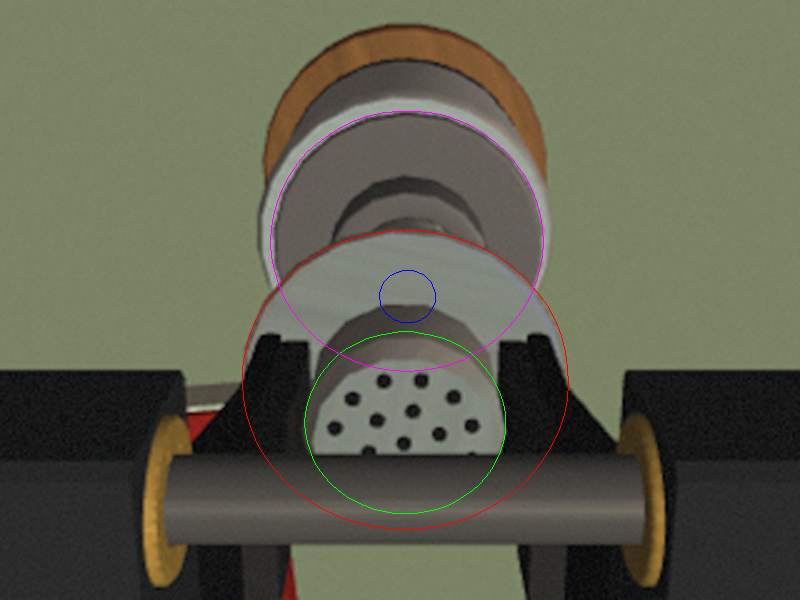

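Request:
move_arm:
  deltas:
    - [-1, -0.01, 0.02, 0.4, 0]
    - [-1, 0, 0, 0.5, 0]
    - [-1, 0, 0, 0.5, 0]
    - [-1, 0, 0, 0.4, 0]
    - [-1, 0, 0, 0.3, 0]
    - [-1, 0, 0, 0.2, 0]
    - [-1, 0, 0, 0.1, 0]
    - [-1, 0, 0, 0.1, 0]
    - [-1, 0, 0, 0.06, 0]
    - [-1, 0, 0, 0, 0]
    - [-1, 0, 0, 0, 0]

```text
time: 28.12
ee_pos: [0.6384, 0.2906, 0.1121]
eef_rot: [0.0, 1.0, 0.0, 0.0]
ft_force: [-0.2, 0.4, -0.1]
width: 0.0336
```

Request:
move_arm:
  deltas:
    - [-1, 0, 0, 0.02, 0]
    - [-1, 0, 0, 0.02, 0]
    - [-1, 0, 0, 0, 0]
    - [0, 0, 0, 0, 0]
    - [0.2, 0, 0, 0, 0]
    - [0.3, 0, 0, 0, 0]
    - [0.4, 0, 0, 0, 0]
    - [0.5, 0, 0, 0, 0]
    - [0.5, 0, 0, 0, 0]
    - [0.5, 0, 0, 0, 0]
    - [0.5, 0, 0, 0, 0]

```text
time: 29.03
ee_pos: [0.6381, 0.2905, 0.1106]
eef_rot: [0.0, 1.0, 0.0, -0.0]
ft_force: [-0.6, -0.1, -0.6]
width: 0.0646
```

Request:
move_arm:
  deltas:
    - [0.5, 0, 0, 0, 0]
    - [0.5, 0, 0, -0.4, 0]
    - [0.8, 0, 0, -0.8, 0]
    - [0.9, 0, 0, -1, 0]
    - [1, 0, 0, -0.8, 0]
    - [1, 0, 0, 0, 0]
    - [1, 0, 0, 0, 0]
    - [1, 0, 0, 0, 0]

```text
time: 29.7
ee_pos: [0.6379, 0.2904, 0.1854]
eef_rot: [0.0, 1.0, -0.0, -0.0]
ft_force: [0.3, 0.1, -0.9]
width: 0.0864
```

```bash
python3 - <<'E'
from ov import *
x,y=.639,.290-.0018
ov("w11",[(x,y,.116,.037,(0,0,255)),(x,y,.141,.030,(0,255,0)),(x,y,.156,.017,(255,0,0))],(160,180,480,420),[])
E
```

```text
[0.6379 0.2904 0.1854] 0.08642740539481328
scale 2.5
```

View pics/w11d.png

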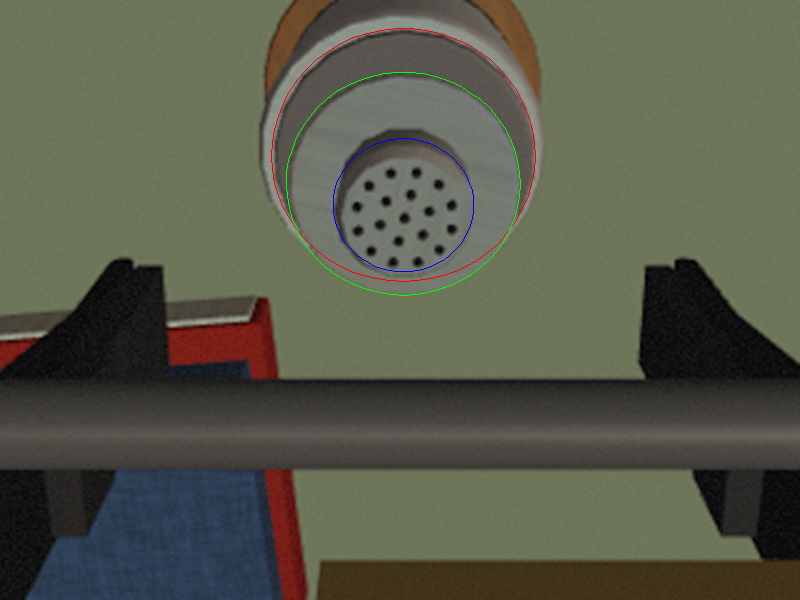

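Strainer seated; its outline matches the overlay, flange at crop 288–518. Next is the black cap.

Request:
move_arm:
  deltas:
    - [1, 0.4, -0.98, 0, 0]
    - [1, 0.4, -0.98, 0, 0]
    - [1, 0.4, -0.98, 0, 0]
    - [1, 0.4, -0.98, 0, 0]
    - [1, 0.4, -0.98, 0, 0]
    - [1, 0.4, -0.98, 0, 0]
    - [1, 0.4, -0.98, 0, 0]
    - [1, 0.4, -0.98, 0, 0]
    - [1, 0.4, -0.98, 0, 0]
    - [1, 0.4, -0.98, 0, 0]
    - [1, 0.4, -0.98, 0, 0]
    - [1, 0.4, -0.98, 0, 0]

```text
time: 30.75
ee_pos: [0.5168, -0.0046, 0.1847]
eef_rot: [0.0, 1.0, -0.0, -0.001]
ft_force: [0.8, 0.4, -0.5]
width: 0.0873
```

Request:
move_arm:
  deltas:
    - [1, 0.4, -0.98, 0, 0]
    - [1, 0.4, -0.98, 0, 0]
    - [1, 0.4, -0.98, 0, 0]
    - [1, 0.4, -0.98, 0, 0]
    - [1, 0.4, -0.98, 0.5, 0]
    - [1, 0.4, -0.98, 0.8, 0]
    - [1, 0.4, -0.98, 0.8, 0]
    - [1, 0.4, -0.98, 0.6, 0]
    - [1, 0, 0, 0, 0]
    - [1, 0, 0, 0, 0]
    - [1, 0, 0, 0, 0]

```text
time: 31.67
ee_pos: [0.4381, -0.1988, 0.118]
eef_rot: [-0.0, 1.0, 0.0, -0.0]
ft_force: [0.3, -0.2, 0.4]
width: 0.087
```

```bash
python3 - <<'E'
from ov import *
x,y=.475,-.2015
ov("w12",[(x,y,.006,.040,(0,0,255)),(x,y,.032,.025,(0,255,0))],(160,120,480,360),["cap"])
E
```

```text
[ 0.4381 -0.1988  0.118 ] 0.08695790420416946
wrist cap tip_of 0.97 [ 0.3237 -0.2639  0.0011] [236.  75.]
wrist cap tip_of 0.91 [ 0.4775 -0.2048  0.0025] [317. 272.]
wrist cap tip_of 0.76 [ 0.4973 -0.3497 -0.0029] [151. 291.]
scale 2.5
```

View pics/w12d.png

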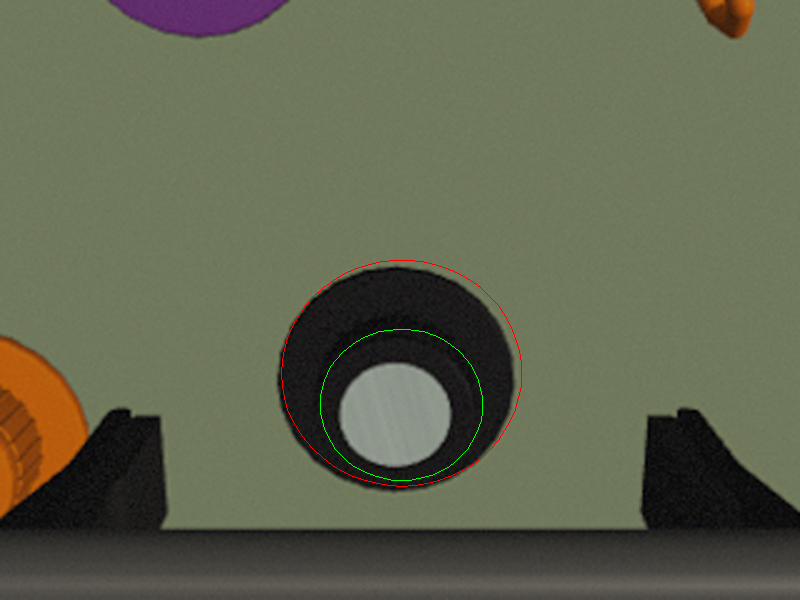

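Request:
move_arm:
  deltas:
    - [1, -0.78, -0.09, 0.9, 0]
    - [1, -0.77, 0, 0.9, 0]
    - [1, 0, 0, 0.9, 0]
    - [1, 0, 0, 0.9, 0]
    - [1, 0, 0, 0.8, 0]
    - [1, 0, 0, 0.5, 0]
    - [1, 0, 0, 0.3, 0]
    - [1, 0, 0, 0.2, 0]
    - [1, 0, 0, 0.15, 0]
    - [1, 0, 0, 0, 0]
    - [1, 0, 0, 0, 0]

```text
time: 32.68
ee_pos: [0.4773, -0.2017, -0.02]
eef_rot: [0.0, 1.0, -0.0, 0.0]
ft_force: [0.2, -0.3, 0.5]
width: 0.087
```

Request:
move_arm:
  deltas:
    - [1, 0, 0, 0.08, 0]
    - [-1, 0, 0, 0, 0]
    - [-1, 0, 0, 0, 0]
    - [-1, 0, 0, 0, 0]
    - [-1, 0, 0, 0, 0]
    - [-1, 0, 0, 0, 0]
    - [-1, 0, 0, 0, 0]
    - [-1, 0, 0, 0, 0]
    - [-1, 0, 0, 0, 0]
    - [-1, 0, 0, 0, 0]
    - [-1, 0, 0, 0, 0]

```text
time: 33.6
ee_pos: [0.4768, -0.2017, -0.0226]
eef_rot: [0.0, 1.0, 0.0, 0.0]
ft_force: [-0.1, -0.1, 0.8]
width: 0.0491
```

Request:
move_arm:
  deltas:
    - [-1, 0, 0, 0, 0]
    - [-1, 0, 0, 0, 0]

```text
time: 33.77
ee_pos: [0.4767, -0.2017, -0.0226]
eef_rot: [0.0, 1.0, 0.0, 0.0]
ft_force: [-0.7, -0.1, -0.1]
width: 0.0488
```

Request:
move_arm:
  deltas:
    - [-1, 0, 0, -0.3, 0]
    - [-1, 0, 0, -0.7, 0]
    - [-1, 0, 0, -1, 0]
    - [-1, 0, 0, -1, 0]
    - [-1, 0, 0, -1, 0]
    - [-1, 0, 0, -1, 0]
    - [-1, 0, 0, -1, 0]
    - [-1, 0, 0, -1, 0]
    - [-1, 0, 0, -1, 0]
    - [-1, -0.1, 0.4, -1, 0]
    - [-1, -0.3, 0.9, 0, 0]
    - [-1, -0.325, 0.98, 0, 0]

```text
time: 34.77
ee_pos: [0.4954, -0.1456, 0.2046]
eef_rot: [0.002, 1.0, -0.0, 0.002]
ft_force: [1.2, 0.2, -2.7]
width: 0.0493
```

Request:
move_arm:
  deltas:
    - [-1, -0.325, 0.98, 0, 0]
    - [-1, -0.325, 0.98, 0, 0]
    - [-1, -0.325, 0.98, 0, 0]
    - [-1, -0.325, 0.98, 0, 0]
    - [-1, -0.325, 0.98, 0, 0]
    - [-1, -0.325, 0.98, 0, 0]
    - [-1, -0.325, 0.98, 0, 0]
    - [-1, -0.325, 0.98, 0, 0]
    - [-1, -0.325, 0.98, 0, 0]
    - [-1, -0.325, 0.98, 0, 0]
    - [-1, -0.325, 0.98, 0, 0]
    - [-1, -0.325, 0.98, 0, 0]

```text
time: 35.77
ee_pos: [0.5926, 0.1502, 0.2028]
eef_rot: [0.0, 1.0, -0.0, 0.0]
ft_force: [0.4, 0.6, -0.4]
width: 0.0493
```

Request:
move_arm:
  deltas:
    - [-1, -0.325, 0.98, 0, 0]
    - [-1, -0.325, 0.98, 0, 0]
    - [-1, -0.325, 0.98, 0, 0]
    - [-1, -0.325, 0.98, 0, 0]
    - [-1, -0.325, 0.98, 0, 0]
    - [-1, -0.2, 0.7, 0, 0]
    - [-1, 0, 0.3, 0, 0]
    - [-1, 0, 0, 0, 0]
    - [-1, 0, 0, 0, 0]
    - [-1, 0, 0, 0, 0]

```text
time: 36.6
ee_pos: [0.6384, 0.2947, 0.2029]
eef_rot: [0.001, 1.0, -0.0, 0.0]
ft_force: [0.9, -0.5, -0.4]
width: 0.0495
```

```bash
python3 - <<'E'
from ov import *
x,y=.639,.290-.0018
e=r.read_state()["ee_pos"];z=e[2]+.0226;ey=e[1]-.0018;ex=e[0]
ov("w13",[(ex,ey,z+.006,.040,(0,0,255)),(ex,ey,z+.032,.025,(0,255,0)),(x,y,.141,.03,(255,0,0)),(x,y,.116,.037,(255,0,255))],(160,150,480,390),[])
E
```

```text
[0.6384 0.2947 0.2029] 0.0494823609799894
scale 2.5
```

View pics/w13d.png

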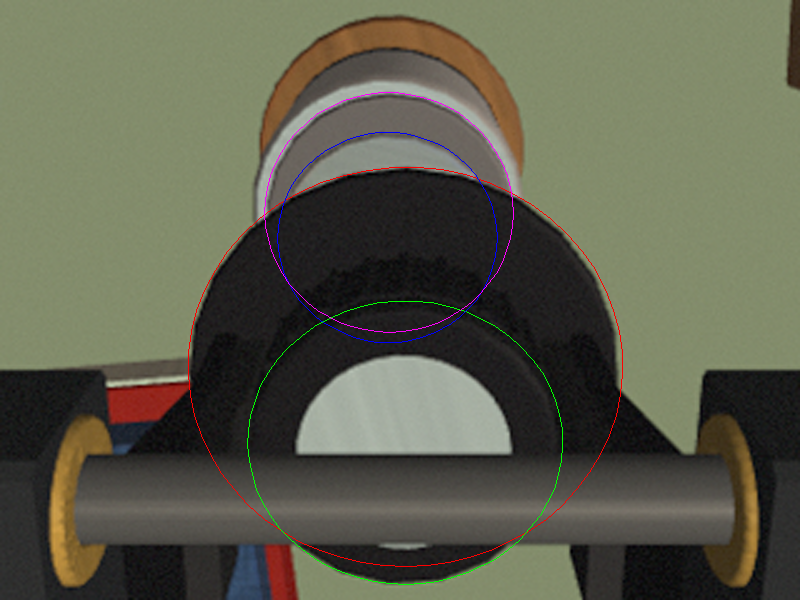

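Request:
move_arm:
  deltas:
    - [-1, 0, -0.19, 0, 0]
    - [-1, 0, 0, 0.8, 0]
    - [-1, 0, 0, 0.7, 0]
    - [-1, 0, 0, 0.3, 0]
    - [-1, 0, 0, 0, 0]
    - [-1, 0, 0, 0, 0]
    - [-1, 0, 0, 0, 0]

```text
time: 37.23
ee_pos: [0.6387, 0.2919, 0.1588]
eef_rot: [0.0, 1.0, 0.0, 0.001]
ft_force: [-0.1, 0.2, 0.6]
width: 0.0492
```

```bash
python3 - <<'E'
from ov import *
x,y=.639,.290-.0018
e=r.read_state()["ee_pos"];z=e[2]+.0226;ey=e[1]-.0018;ex=e[0]
ov("w14",[(ex,ey,z+.006,.040,(0,0,255)),(ex,ey,z+.032,.025,(0,255,0)),(x,y,.141,.03,(255,0,0)),(x,y,.116,.037,(255,0,255))],(160,150,480,390),[])
E
```

```text
[0.6387 0.2919 0.1588] 0.04924136895213307
scale 2.5
```

View pics/w14d.png

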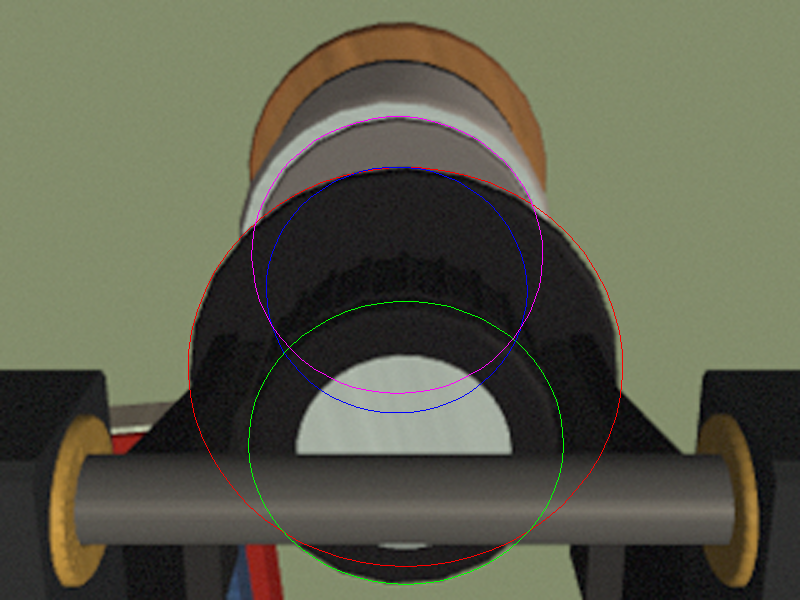

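Request:
move_arm:
  deltas:
    - [-1, 0, -0.06, 0, 0]
    - [-1, 0, 0, 0, 0]
    - [-1, 0, 0, 0.3, 0]
    - [-1, 0, 0, 0.4, 0]
    - [-1, 0, 0, 0.3, 0]
    - [-1, 0, 0, 0.2, 0]
    - [-1, 0, 0, 0.15, 0]
    - [-1, 0, 0, 0.1, 0]
    - [-1, 0, 0, 0.06, 0]
    - [-1, 0, 0, 0, 0]
    - [-1, 0, 0, 0, 0]

```text
time: 38.2
ee_pos: [0.6383, 0.2905, 0.1199]
eef_rot: [0.0, 1.0, 0.0, 0.0]
ft_force: [1.1, -0.4, 0.1]
width: 0.049
```

Request:
move_arm:
  deltas:
    - [-1, 0, 0, 0.03, 0]
    - [-1, 0, 0, 0.03, 0]
    - [-1, 0, 0, 0.02, 0]
    - [-1, 0, 0, 0, 0]
    - [-1, 0, 0, 0, 0]

```text
time: 38.62
ee_pos: [0.6384, 0.2906, 0.1184]
eef_rot: [0.0, 1.0, 0.0, 0.0]
ft_force: [-2.2, -0.6, 5.9]
width: 0.0492
```

Request:
move_arm:
  deltas:
    - [0.3, 0, 0, 0, 0]
    - [0.4, 0, 0, 0, 0]
    - [0.5, 0, 0, 0, 0]
    - [0.6, 0, 0, 0, 0]
    - [0.6, 0, 0, 0, 0]
    - [0.6, 0, 0, 0, 0]
    - [0.6, 0, 0, 0, 0]
    - [0.6, 0, 0, -0.4, 0]
    - [0.8, 0, 0, -0.8, 0]
    - [0.9, 0, 0, -1, 0]
    - [1, 0, 0, -0.8, 0]
    - [1, 0, 0, 0, 0]

```text
time: 39.62
ee_pos: [0.6401, 0.2912, 0.1987]
eef_rot: [0.0, 1.0, 0.002, 0.003]
ft_force: [0.9, -0.5, 0.2]
width: 0.0844
```

Request:
move_arm:
  deltas:
    - [1, 0, 0, 0, 0]
    - [1, 0, 0, 0, 0]

```text
time: 39.78
ee_pos: [0.6379, 0.2904, 0.1924]
eef_rot: [0.0, 1.0, -0.0, -0.0]
ft_force: [0.3, 0.8, 0.3]
width: 0.0865
```

```bash
python3 - <<'E'
from ov import *
x,y=.639,.290-.0018
ov("w15",[(x,y,.147,.040,(0,0,255)),(x,y,.173,.025,(0,255,0))],(160,180,480,420),["cap"])
E
```

```text
[0.6379 0.2904 0.1924] 0.08648996213450016
wrist cap tip_of 0.56 [0.6374 0.2853 0.1455] [317. 251.]
scale 2.5
```

View pics/w15d.png

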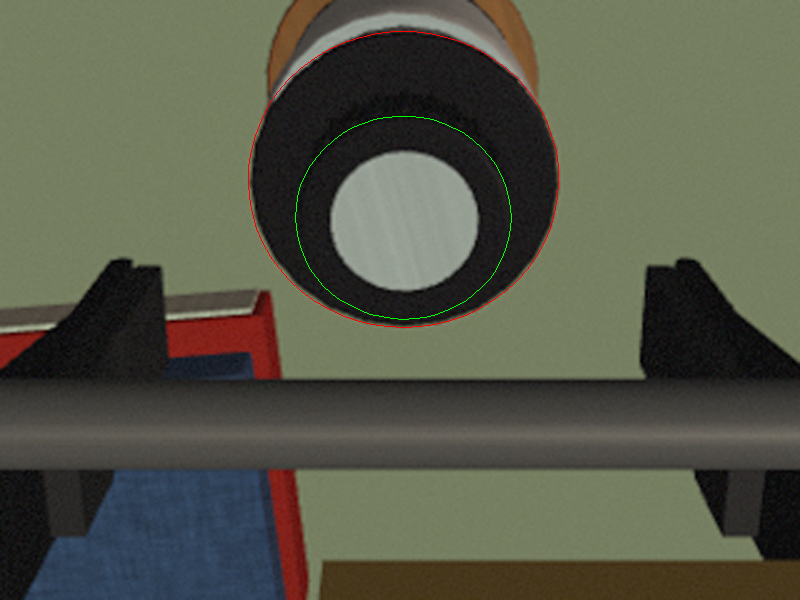

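Cap seated; the overlay matches all round. Last is the large blue cup.

Request:
move_arm:
  deltas:
    - [1, 0.5, -0.97, 0, 0]
    - [1, 0.7, -0.97, 0, 0]
    - [1, 0.7, -0.97, 0, 0]
    - [1, 0.7, -0.97, 0, 0]
    - [1, 0.7, -0.97, 0, 0]
    - [1, 0.7, -0.97, 0, 0]
    - [1, 0.7, -0.97, 0, 0]
    - [1, 0.7, -0.97, 0, 0]
    - [1, 0.7, -0.97, 0, 0]
    - [1, 0.7, -0.97, 0, 0]
    - [1, 0.7, -0.97, 0, 0]
    - [1, 0.7, -0.97, 0, 0]

```text
time: 40.88
ee_pos: [0.4316, -0.0016, 0.1919]
eef_rot: [0.0, 1.0, -0.0, -0.001]
ft_force: [-0.1, 0.2, 1.5]
width: 0.087
```

Request:
move_arm:
  deltas:
    - [1, 0.5, -0.97, 0, 0]
    - [1, 0, 0, 0, 0]
    - [1, 0, 0, 0, 0]
    - [1, 0, 0, 0, 0]
    - [1, 0, 0, 0, 0]

```text
time: 41.3
ee_pos: [0.4207, -0.0238, 0.1924]
eef_rot: [-0.001, 1.0, -0.0, -0.0]
ft_force: [-0.2, -0.8, -0.1]
width: 0.0869
```

```bash
python3 - <<'E'
from ov import *
x,y=.459,-.026
ov("w16",[(x,y,0,.036,(0,0,255)),(x,y,.075,.029,(0,255,0))],(160,120,480,360),["cup"])
E
```

```text
[ 0.4207 -0.0238  0.1924] 0.08692887636101104
wrist cup tip_of 0.92 [ 3.139e-01 -1.373e-01  2.000e-04] [202.  95.]
wrist cup tip_of 0.72 [ 0.3415  0.0839 -0.0012] [437. 126.]
wrist cup tip_of 0.7 [ 0.4584 -0.0169  0.0005] [330. 245.]
scale 2.5
```

View pics/w16d.png

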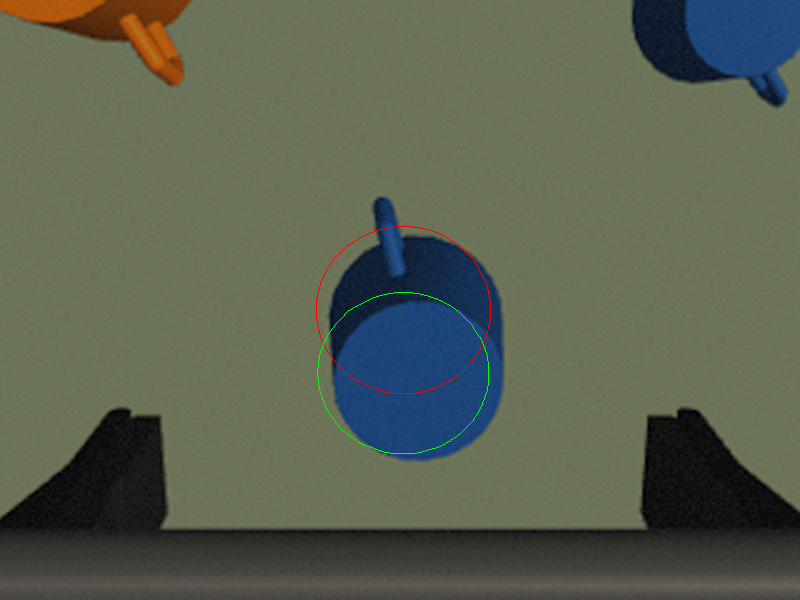

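Request:
move_arm:
  deltas:
    - [1, -0.8, 0.16, 0.5, 0]
    - [1, -0.83, 0, 0.8, 0]
    - [1, 0, 0, 0.9, 0]
    - [1, 0, 0, 0.9, 0]
    - [1, 0, 0, 0.9, 0]
    - [1, 0, 0, 0.8, 0]
    - [1, 0, 0, 0.8, 0]
    - [1, 0, 0, 0.6, 0]
    - [1, 0, 0, 0.4, 0]
    - [1, 0, 0, 0.2, 0]
    - [1, 0, 0, 0, 0]
    - [1, 0, 0, 0, 0]

```text
time: 42.4
ee_pos: [0.4617, -0.0206, 0.023]
eef_rot: [0.0, 1.0, -0.0, 0.0]
ft_force: [0.6, 0.3, 0.5]
width: 0.0867
```

```bash
python3 - <<'E'
from ov import *
e=r.read_state()["ee_pos"]
x,y=.4615,-.0217
ov("w17",[(x,y,.075,.029,(0,255,0))],(160,150,480,390),[])
E
```

```text
[ 0.4617 -0.0206  0.023 ] 0.08672199889433337
scale 2.5
```

View pics/w17d.png

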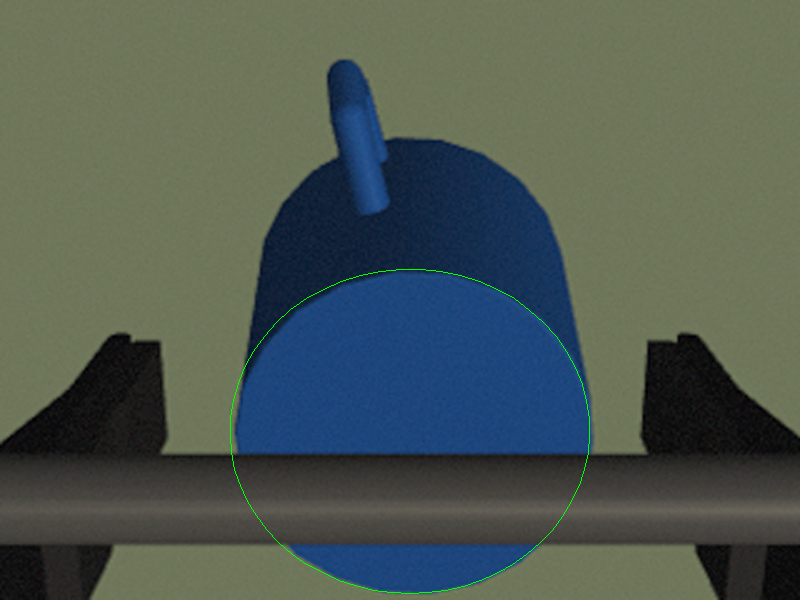

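Request:
move_arm:
  deltas:
    - [-1, 0, 0, 0, 0]
    - [-1, 0, 0, 0, 0]
    - [-1, 0, 0, 0, 0]
    - [-1, 0, 0, 0, 0]
    - [-1, 0, 0, 0, 0]
    - [-1, 0, 0, 0, 0]
    - [-1, 0, 0, 0, 0]
    - [-1, 0, 0, 0, 0]
    - [-1, 0, 0, 0, 0]
  squeeze: 20

```text
time: 43.2
ee_pos: [0.4614, -0.0206, 0.0228]
eef_rot: [0.0, 1.0, 0.0, 0.0]
ft_force: [-1.1, 1.2, 2.9]
width: 0.0611
```

Request:
move_arm:
  deltas:
    - [-1, 0, 0, 0, 0]
    - [-1, 0, 0, 0, 0]

```text
time: 43.37
ee_pos: [0.4615, -0.0206, 0.0228]
eef_rot: [0.0, 1.0, 0.0, 0.0]
ft_force: [-0.9, 0.9, 3.8]
width: 0.0611
```

Request:
move_arm:
  deltas:
    - [-1, 0, 0, -0.2, 0]
    - [-1, 0, 0, -0.5, 0]
    - [-1, 0, 0, -0.8, 0]
    - [-1, 0, 0, -1, 0]
    - [-1, 0, 0, -1, 0]
    - [-1, 0, 0, -1, 0]
    - [-1, 0, 0, -1, 0]
    - [-1, 0, 0, -1, 0]
    - [-1, 0, 0, -1, 0]
    - [-1, 0, 0, -1, 0]
    - [-1, -0.1, 0.3, 0, 0]
    - [-1, -0.4, 0.7, 0, 0]

```text
time: 44.37
ee_pos: [0.4739, 0.0023, 0.2367]
eef_rot: [0.002, 1.0, 0.0, 0.001]
ft_force: [0.3, 0.3, -1.0]
width: 0.0616
```

Request:
move_arm:
  deltas:
    - [-1, -0.6, 0.96, 0, 0]
    - [-1, -0.6, 0.96, 0, 0]
    - [-1, -0.6, 0.96, 0, 0]
    - [-1, -0.6, 0.96, 0, 0]
    - [-1, -0.6, 0.96, 0, 0]
    - [-1, -0.6, 0.96, 0, 0]
    - [-1, -0.6, 0.96, 0, 0]
    - [-1, -0.6, 0.96, 0, 0]
    - [-1, -0.6, 0.96, 0, 0]
    - [-1, -0.6, 0.96, 0, 0]
    - [-1, -0.4, 0.96, 0, 0]
    - [-1, -0.2, 0.7, 0, 0]

```text
time: 45.37
ee_pos: [0.639, 0.2878, 0.2332]
eef_rot: [-0.0, 1.0, -0.0, -0.001]
ft_force: [-0.2, 0.9, -0.9]
width: 0.061
```

Request:
move_arm:
  deltas:
    - [-1, 0, 0.1, 0, 0]
    - [-1, 0, 0, 0, 0]
    - [-1, 0, 0, 0, 0]
    - [-1, 0, 0, 0, 0]

```text
time: 45.7
ee_pos: [0.639, 0.2865, 0.2353]
eef_rot: [0.001, 1.0, -0.0, 0.0]
ft_force: [-0.3, -1.3, -0.3]
width: 0.0613
```

```bash
python3 - <<'E'
from ov import *
x,y=.639,.290-.0018
e=r.read_state()["ee_pos"];z=e[2]-.0228;ey=e[1]-.0018;ex=e[0]
ov("w18",[(ex,ey,z,.036,(0,0,255)),(ex,ey,z+.075,.029,(0,255,0)),(x,y,.147,.04,(255,0,0))],(160,150,480,390),[])
look("scene","s18",[])
E
```

```text
[0.639  0.2865 0.2353] 0.06127558838753719
scale 2.5
```

View pics/w18d.png

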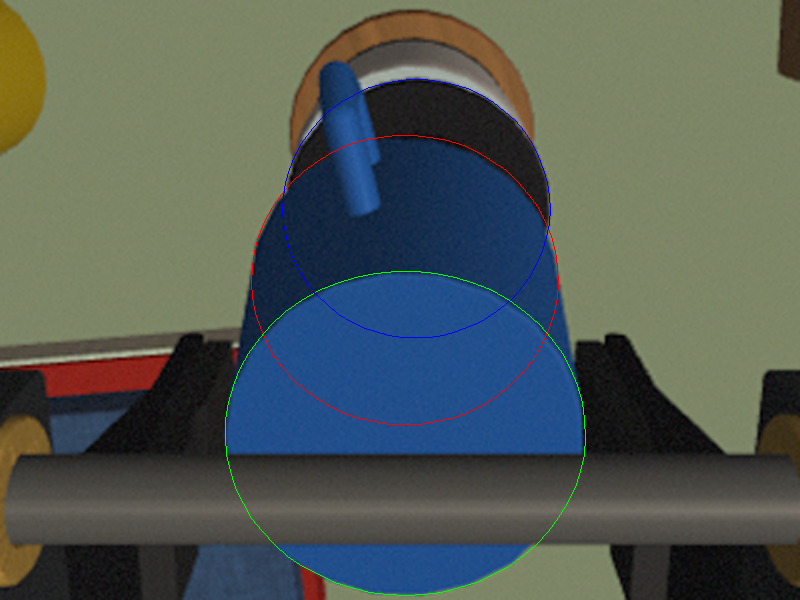

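View pics/s18.png

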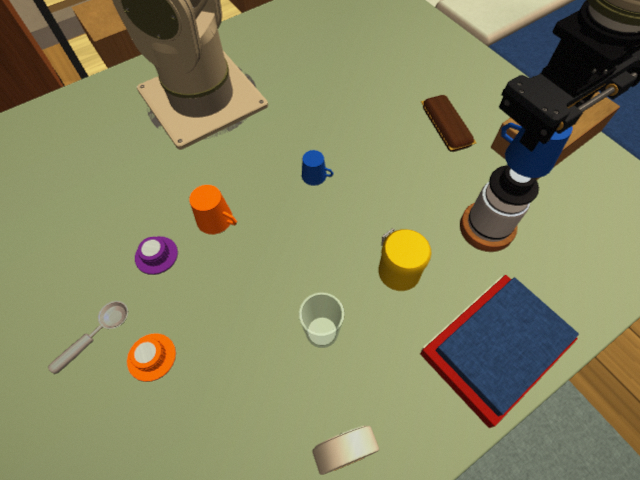

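The cup hangs level and lines up in x with the cap, and the others stand untouched. I'll shift 3.5 mm in y and lower it.

Request:
move_arm:
  deltas:
    - [-1, 0, 0.13, 0, 0]
    - [-1, 0, 0, 0.4, 0]
    - [-1, 0, 0, 0.5, 0]
    - [-1, 0, 0, 0.5, 0]
    - [-1, 0, 0, 0.4, 0]
    - [-1, 0, 0, 0.3, 0]
    - [-1, 0, 0, 0.2, 0]
    - [-1, 0, 0, 0.1, 0]
    - [-1, 0, 0, 0.05, 0]
    - [-1, 0, 0, 0, 0]
    - [-1, 0, 0, 0, 0]

```text
time: 46.72
ee_pos: [0.6392, 0.2916, 0.1745]
eef_rot: [0.0, 1.0, 0.0, 0.0]
ft_force: [0.8, -0.5, -0.1]
width: 0.0612
```

Request:
move_arm:
  deltas:
    - [-1, 0, -0.05, 0.08, 0]
    - [-1, 0, 0, 0.06, 0]
    - [-1, 0, 0, 0.03, 0]
    - [-1, 0, 0, 0, 0]
    - [-1, 0, 0, 0, 0]

```text
time: 47.13
ee_pos: [0.6391, 0.29, 0.17]
eef_rot: [0.0, 1.0, 0.0, 0.0]
ft_force: [1.4, -1.7, 0.9]
width: 0.0616
```

Request:
move_arm:
  deltas:
    - [-1, 0, 0, 0.03, 0]
    - [-1, 0, 0, 0, 0]
    - [-1, 0, 0, 0, 0]

```text
time: 47.38
ee_pos: [0.6393, 0.2901, 0.1699]
eef_rot: [0.0, 1.0, 0.0, 0.001]
ft_force: [-0.7, -2.0, 5.3]
width: 0.0611
```

Contact at the expected height. Releasing.

Request:
move_arm:
  deltas:
    - [0.5, 0, 0, 0, 0]
    - [0.6, 0, 0, 0, 0]
    - [0.7, 0, 0, 0, 0]
    - [0.8, 0, 0, 0, 0]
    - [1, 0, 0, 0, 0]
    - [1, 0, 0, 0, 0]
    - [1, 0, 0, 0, 0]
    - [1, 0, 0, -0.2, 0]
    - [1, 0, 0, -0.6, 0]
    - [1, 0, 0, -1, 0]
    - [1, 0, 0, -1, 0]
    - [1, 0, 0, -0.8, 0]

```text
time: 48.38
ee_pos: [0.6391, 0.2902, 0.2614]
eef_rot: [0.0, 1.0, 0.0, 0.001]
ft_force: [0.3, 0.2, 0.4]
width: 0.0871
```

Request:
move_arm:
  deltas:
    - [1, 0, 0, 0, 0]
    - [1, 0, 0, 0, 0]
    - [1, 0, 0, 0, 0]

```text
time: 48.63
ee_pos: [0.6387, 0.2901, 0.2583]
eef_rot: [0.0, 1.0, -0.0, -0.0]
ft_force: [-0.7, -0.7, 0.1]
width: 0.087
```

```bash
python3 - <<'E'
from ov import *
x,y=.639,.290-.0018
ov("w19",[(x,y,.147,.036,(0,0,255)),(x,y,.222,.029,(0,255,0)),(x,y,.147,.04,(255,0,255))],(160,150,480,390),[])
look("top","t19",["tumbler","canister","cup","cap"]);look("scene","s19",["tumbler","canister"])
a=cv2.imread("pics/s19.png");cv2.imwrite("pics/s19c.png",cv2.resize(a[80:280,370:610],(720,600),interpolation=cv2.INTER_CUBIC))
E
```

```text
[0.6387 0.2901 0.2583] 0.08699369961317804
scale 2.5
top tumbler tip_of 0.68 [ 0.6253 -0.0873 -0.002 ] [345. 177.]
top canister tip_of 0.57 [0.6103 0.0923 0.0021] [253. 195.]
top cup tip_of 0.84 [ 0.3395  0.0841 -0.0029] [273. 338.]
top cup tip_of 0.64 [0.6387 0.2856 0.1507] [118. 164.]
top cap tip_of 0.85 [ 0.3214 -0.2637 -0.0025] [466. 322.]
top cap tip_of 0.65 [ 0.498  -0.3476 -0.002 ] [491. 222.]
top cap tip_of 0.45 [0.636  0.29   0.1091] [126. 175.]
scene tumbler tip_of 0.62 [ 0.6223 -0.0884  0.0013] [321. 331.]
scene canister tip_of 0.85 [6.13e-01 9.22e-02 4.00e-04] [399. 272.]
```

View pics/w19d.png

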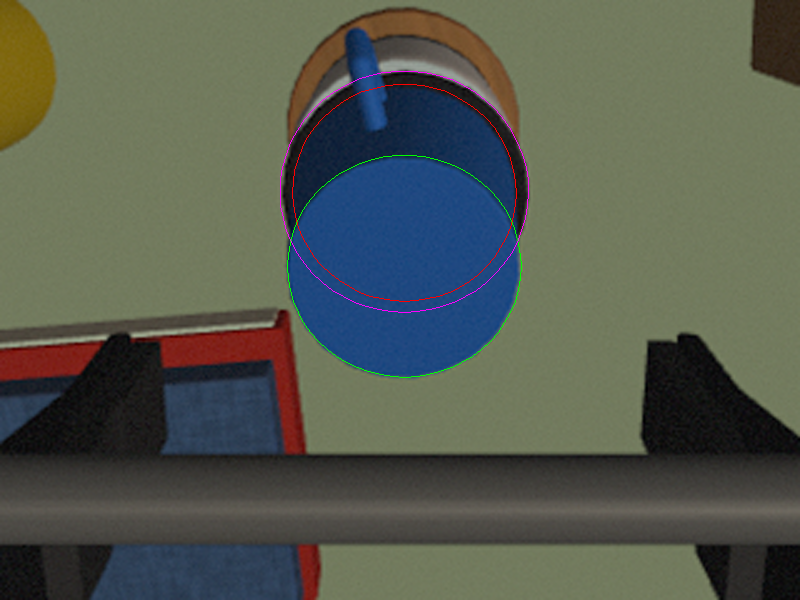

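View pics/s19c.png

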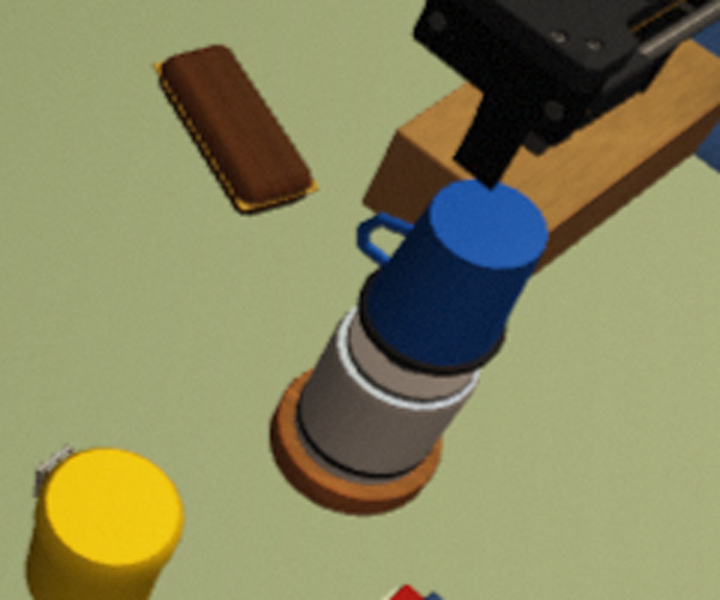

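The stack is complete and level: cup foot and cap flange match their seated outlines. The gripper is well clear, with its tips about 65 mm above the cup. Handing in.

```bash
python3 - <<'E'
from bench import r
print(r.close_job())
E
```

```text
the job is handed in; nothing more can be done
None
```

I stacked the collar, strainer, black cap and large blue cup on the flask in that order, let go of everything, and handed the job in at about 49 s. The hand-in gives no verdict, so the result rests on my own checks.

**What the last checks showed**
- After each placing, the wrist picture matched the seated outline within about 1 mm.
- The cap and cup met resistance at the expected seated heights. For the collar and strainer no clear contact force showed, only the pictures and the lowering height.
- The networks put the tumbler and canister within 4 mm of their first positions, which is about their measuring error.
- The gripper ended open, with its tips about 65 mm above the cup.

**What failed or disagreed**
- **Missed grasps:** the first two closings on the collar gripped nothing. A light touch on the stool top showed the fingers really end about 30.5 mm behind the reported TCP, so I corrected every later height by that amount.
- **Sideways offset:** the wrist calibration was off by about 1.8 mm across the jaws. I compensated for it throughout.
- **Cup position:** the networks' first fixes on the cup were about 5 mm off from the wrist picture. I used the wrist picture.

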